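Hang the rinsed sample pots to dry and pin the dust hood back on

TASK

Put the rinsed square sample pots up to dry: turn each one mouth-down and hang it over a peg of the drying stand, one pot per peg. When all are up, set the clear dust hood down squarely on the stand so that its hinge knuckle drops in line between the stand's two, then slide the loose hinge pin in from the robot's side through all three knuckles until its handle stops against the first one; leave the bottle, jar, wrench and steel puck where they are.

Things in the scene. Friction and masses are not known exactly. Their poses are not given: they have to be found in the camera images.
- pot0: square white plastic sample pot, 46 x 46 mm outside and 80 mm long, walls 3 mm, closed end 4 mm thick, 90 g (weight varies by a third), lying on a flat side at the start. Origin at the pot's very middle; its x axis points along the pot out of the open mouth. Some pots may be absent.
- pot1: square white plastic sample pot, 46 x 46 mm outside and 80 mm long, walls 3 mm, closed end 4 mm thick, 90 g (weight varies by a third), lying on a flat side at the start. Origin at the pot's very middle; its x axis points along the pot out of the open mouth. Some pots may be absent.
- pot2: square white plastic sample pot, 46 x 46 mm outside and 80 mm long, walls 3 mm, closed end 4 mm thick, 90 g (weight varies by a third), lying on a flat side at the start. Origin at the pot's very middle; its x axis points along the pot out of the open mouth. Some pots may be absent.
- pot0_mouth (a point): centre of the open mouth of pot0, 40 mm from the pot's origin along its x axis
- pot1_mouth (a point): centre of the open mouth of pot1, 40 mm from the pot's origin along its x axis
- pot2_mouth (a point): centre of the open mouth of pot2, 40 mm from the pot's origin along its x axis
- stand: drying stand, fixed: grey board 140 (x) by 330 (y) mm, 12 mm thick, a row of three steel pegs along y, sloped lips on three sides rising 19 mm that guide the hood's lower edge, two aluminium hinge knuckles at its +y end. Origin on the desk under the middle peg; x roughly away from the robot, y to its left, z up. Hood in place: hood origin at x 0, y 0, z 12 mm here, axes parallel
- peg0 (a point): centre of the flat top of a drying peg (right-hand, y -90 mm on the stand), 98 mm above the desk; round, 22 mm diameter. A hung pot rests with its inner bottom on the peg's top, its mouth about 22 mm above the desk
- peg1 (a point): centre of the flat top of a drying peg (middle on the stand), 98 mm above the desk; round, 22 mm diameter. A hung pot rests with its inner bottom on the peg's top, its mouth about 22 mm above the desk
- peg2 (a point): centre of the flat top of a drying peg (left-hand, y +90 mm on the stand), 98 mm above the desk; round, 22 mm diameter. A hung pot rests with its inner bottom on the peg's top, its mouth about 22 mm above the desk
- bore (a point): mouth of the stand's first hinge knuckle (robot side), on the bore axis; stand frame x -55, y 155, z 34 mm. The stand's knuckles are blocks 28 mm wide (y) and high with an 18 mm square bore along x, spanning x -55 to -25 and 15 to 45 mm. The pin goes in here along the stand's +x
- hood: dust hood, open-bottomed box, clear 4 mm walls, white top: 110 (x) by 274 (y), 106 mm high, 0.5 kg, standing open side down. Origin: centre of its underside. At its +y end a knuckle 28 mm wide and high, 18 mm square bore along x, spanning x -20 to 10 mm; it fits between the stand's two, 5 mm spare either side. Play when seated: 1.5 mm either way in x and at the -y end, 4 mm at the +y end
- hood_handle (a point): middle of the hood's grey bar handle, 139 mm above the hood's underside; bar along the hood's y, 110 mm long, 18 mm wide (x), 16 mm high, 25 mm of air under it, held by a post 45 mm either side of the middle
- hood_bore (a point): centre of the hood's knuckle bore: x -5, y 155, z 22 mm in the hood's frame; when the hood is in place this lies at x -5, y 155, z 34 mm in the stand's frame
- pin: loose hinge pin lying on the desk, 90 g: square black handle 80 long, 24 wide, 24 mm high, then a steel shaft of 12 mm diameter, 110 mm long, round end. Origin: centre of the handle's underside; x along the shaft. Home: handle's front on the first knuckle, handle's middle at x -95 mm in the stand's frame. The hood's wall rises at x -55 mm beside it, so hold the handle's rear half. Left alone it droops up to 4 degrees
- pin_tip (a point): tip of the pin's shaft, 150 mm along x from the pin's origin and 12 mm up
- pin_neck (a point): where the shaft leaves the handle, 40 mm along x from the pin's origin and 12 mm up
- reagent: amber bottle 64 mm wide, 150 mm high: leave alone
- jar: white jar with lid 60 mm wide, 70 mm high: leave alone
- wrench: steel wrench, 150 mm long, lying flat: leave alone
- puck: steel puck with a knob, 56 mm wide, 30 mm high: leave alone
Not all that is in view belongs to the job. Leave any orange look-alike of the pot2 alone. Several things have the shape of the pin; the one meant has the colours described above.

How it is judged:
By the outcome, as a careful person would: the job done as asked, in the order asked, and still so for the second after the job is handed in, with the robot touching nothing.
Of pot0, pot1, pot2 only 2 to 3 are there at a start; the rules pass over those that are not, and their reading is None.
At some moment in a run one of pot0, pot1, pot2, pin may be knocked a few centimetres aside while the robot is not near it.
It also fails if it takes over 210 s, if anything falls off the work surface, if the arm or the gripper's body presses on something with over 40 N, if the wrist force passes 120 N, or if a joint passes its speed limit or range.

ROBOT

A 6-joint arm with a two-finger parallel gripper is mounted at the origin on the work surface. World frame = base frame: x ahead of the robot, y to its left, z up, the work surface at z = 0. Lengths are in m, angles in degrees, forces in N, time in s.
With the tool pointing down it reaches from about 0.35 to 0.975 m from the base axis. Payload 4.9 kg.
Tool frame: the origin (TCP) lies between the finger pads; the fingertips stand manip.nose_length ahead of it and the grasp point (between the pads) lies 11 mm behind it (manip.nose_length is the distance from the TCP to the fingertips, in m); z points along the fingers, y is the line along which they close (so a half turn about z gives the same grasp; the last joint's range is limited). The gripper opens to 85 mm and grips with 20 to 120 N. Pads are 22 mm wide; open, the fingers measure 114 mm over their backs; the gripper's body (76 mm by 85 mm) begins 54 mm behind the grasp point. The pads swing forward as they close: fully open they stand 13 mm farther back than shut.
Start: joints at [-74.943, 3.019, 92.412, -0, 84.569, -6.818], TCP at [0.233, -0.58, 0.239] pointing down, gripper open.
Joint ranges: [-172.51, 172.51], [-57.92, 126.97], [3.15, 148.05], [-58.71, 238.71], [5.1, 150.11], [-179.66, 179.66]. Speed limits (degrees/s): [147.25, 147.25, 180, 180, 180, 180].

INTERFACE

Orientations are given as [roll, pitch, yaw] about the fixed x, y, z axes, in that order (R = Rz(yaw) Ry(pitch) Rx(roll)).
In Python, from cell import manip gives the robot as it stands. The module is installed in compiled form; this text tells all that it offers.
- The arm moves only by the shell command python3 -m creep 'ROWS'. ROWS is JSON, a list of rows, each a list of 7 numbers: the finger opening in cm, from 0 to 8.54, then the shift along the world's x, y, z in cm, then the turn, a rotation vector about the world's x, y, z in degrees. A call has 1 to 12 rows; each row is the pose to reach, as a shift and turn from the pose commanded when the call began; what a row does not reach only later rows make up. A row lasts 1/12 s, in which the tool goes at most 41.7 mm and 7.16 degrees, less where a joint would pass 70% of its speed; a pose out of reach is approached as far as the arm can. A call with a gripper value outside its range is refused whole. The fingers move at their own pace and stop on an object; the grip force is fixed at half the most. Time passes only in rows, so rows that repeat a pose let the fingers close. It gives the time, the measured TCP pose, the force, the opening and the grip force at its end, in the units of the state.
- manip.state(): the state, without advancing time (a new reading comes with each control period).
- manip.capture(name): name is "side" or "top"; returns the picture (384x512x3 uint8, blue, green, red); there is no depth.
- manip.camera_params(name): a dict with "camera_matrix" (3x3 intrinsics, pixels), "R" (3x3) and "t" (3): a world point X has camera coordinates R X + t. Camera axes: x right, y down, z forward; pixel columns grow to the right and rows downward; lengths in m; the calibration is good to about 2 mm. A picture is of the moment at which its call begins. camera_params takes no time and is no camera call.
- manip.job_done(): hands the job in; it is judged then, once.
The state is a dict: "time_s": time; "qpos": joint angles; "joint_velocities": joint speeds; "joint_efforts": joint torques, N m; "eef_pos": TCP position; "orientation": TCP orientation; "ft_force": force on the tool from outside, world axes, zero at the start; "moment": the same for the moment, N m; "grip_width": opening from 0.0 (shut) to 1.0 (fully open); "gripper_force": force on a finger pad.
Only numpy, scipy, OpenCV 4.12 (cv2) and the standard library are available. Lean on these libraries where they do the work, as an engineer would, in place of code of your own. Each camera call takes 0.05 s, during which the arm holds its last target. There are 200 camera calls.

## Working session

There is one attempt and no reset: what is moved stays moved. The work goes in short steps, Python scripts to look and compute and a shell command to move; the robot and the scene stay as the last step left them, time stands still between calls to the robot, and variables do not carry over. Pictures are saved under pics/ and viewed, at most 14 in all, crops included, and the job is handed in when it is done.

```bash
mkdir -p pics
python3 - <<'E'
from cell import manip
import cv2,numpy as np
print(manip.state(), manip.nose_length)
for n in("side","top"):
    im=manip.capture(n); cv2.imwrite(f"pics/{n}0.png",im)
    p=manip.camera_params(n); print(n,np.round(p["camera_matrix"],1).tolist(),np.round(p["R"],4).tolist(),np.round(p["t"],4).tolist())
E
```

```text
{'time_s': 0.0, 'qpos': array([-7.49436316e+01,  3.05676822e+00,  9.24924455e+01,  1.61036673e-03,
        8.45692583e+01, -6.81826816e+00]), 'joint_velocities': array([ 0.11451634, -0.00210955,  0.00664359, -0.00556858,  0.03299428,
       -0.03023136]), 'joint_efforts': array([-3.62129802e-03, -3.93690062e+01, -3.70174956e+01, -5.18339730e-04,
        7.14440772e-03, -1.00087848e-05]), 'eef_pos': array([ 0.23270766, -0.57940424,  0.23806463]), 'orientation': array([-1.79882556e+02, -1.56565408e-02,  2.18744665e+01]), 'ft_force': array([ 0.24176058, -0.25406146, -0.33780033]), 'moment': array([ 0.0046822 , -0.02643794, -0.04759261]), 'gripper_force': 0.0, 'grip_width': 0.9988029412294567} 0.008
side [[381.5, 0.0, 251.8], [0.0, 381.5, 189.9], [0.0, 0.0, 1.0]] [[-0.7234, -0.6902, -0.018], [-0.3957, 0.4358, -0.8084], [0.5658, -0.5777, -0.5883]] [0.3257, 0.2632, 0.7291]
top [[372.5, 0.0, 256.1], [0.0, 372.5, 189.8], [0.0, 0.0, 1.0]] [[0.0239, -0.9995, 0.0188], [-0.9982, -0.025, -0.055], [0.0554, -0.0175, -0.9983]] [-0.0382, 0.443, 1.2284]
```

View pics/side0.png

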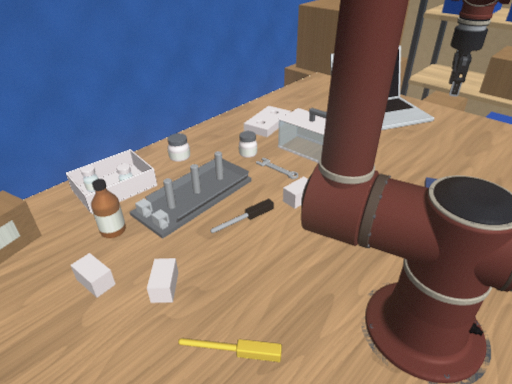

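View pics/top0.png

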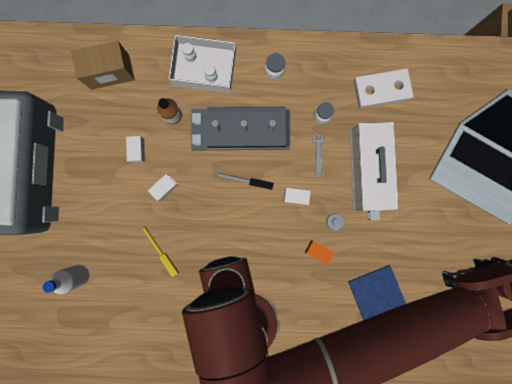

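The top view shows three pots at (134,149), (162,188) and (297,196), the stand at (240,130), the pin at (245,181), the hood at (377,167) with its knuckle at (374,215), and the puck at (335,221). I'll zoom in to find the pot mouths.

```bash
cat > h.py <<'E'
from cell import manip
import cv2,numpy as np
from scipy.spatial.transform import Rotation as Ro
P={n:manip.camera_params(n) for n in("side","top")}
def ray(n,u,v,z):
    p=P[n];R=np.array(p["R"]);t=np.array(p["t"]);c=-R.T@t
    d=R.T@np.linalg.solve(np.array(p["camera_matrix"]),[u,v,1.]); return c+d*(z-c[2])/d[2]
def proj(n,X):
    p=P[n];q=np.array(p["camera_matrix"])@(np.array(p["R"])@np.array(X,float)+np.array(p["t"])); return q[:2]/q[2]
def snap(n,name):
    im=manip.capture(n); cv2.imwrite(f"pics/{name}.png",im); return im
def white(im,box,thr=185,sat=40):
    x0,y0,x1,y1=box;c=cv2.cvtColor(im,cv2.COLOR_BGR2HSV)[y0:y1,x0:x1]
    m=((c[...,2]>thr)&(c[...,1]<sat)).astype(np.uint8)
    cs=cv2.findContours(m,0,1)[0]; k=max(cs,key=cv2.contourArea)+np.array([x0,y0]); return k
def tri(pt,ps):  # two-view
    A=[];b=[]
    for n,(u,v) in(("top",pt),("side",ps)):
        p=P[n];M=np.array(p["camera_matrix"])@np.c_[np.array(p["R"]),np.array(p["t"])]
        for s,w in((u,0),(v,1)): r=s*M[2]-M[w];A.append(r[:3]);b.append(-r[3])
    return np.linalg.lstsq(np.array(A),np.array(b),rcond=None)[0]
def st():
    s=manip.state(); print(round(s["time_s"],2),np.round(s["eef_pos"],4),np.round(s["orientation"],2),np.round(s["ft_force"],1),round(s["grip_width"],3),round(s["gripper_force"],1),np.round(s["qpos"],1))
E
python3 - <<'E'
from h import *
t=cv2.imread("pics/top0.png");s=cv2.imread("pics/side0.png")
f=lambda im,x0,y0,x1,y1,w,h:cv2.resize(im[y0:y1,x0:x1],(w,h),interpolation=cv2.INTER_CUBIC)
a=np.hstack([f(t,110,90,270,210,400,300),f(t,260,110,420,230,400,300)])
b=np.hstack([f(s,65,220,225,340,400,300),f(s,240,90,400,210,400,300)])
cv2.imwrite("pics/z0.png",np.vstack([a,b]))
for nm,box in(("A",(120,130,150,168)),("B",(142,168,182,205)),("C",(280,183,315,210))):
    k=white(t,box);r=cv2.minAreaRect(k);q=cv2.boxPoints(r)
    w=np.array([ray("top",*p,.046) for p in q]);print(nm,np.round(r[0],1),np.round(r[1],1),np.round(w[:,:2],4).tolist(),np.round(w.mean(0)[:2],4))
print([np.round(ray("side",*p,.046)[:2],3).tolist() for p in((72,265),(95,255),(152,270))])
E
```

```text
A [133. 148.] [23.9 13.2] [[0.6049, 0.4004], [0.6082, 0.3578], [0.5303, 0.3508], [0.5271, 0.3932]] [0.5676 0.3755]
B [161.5 186.5] [14.1 25.5] [[0.4308, 0.3234], [0.4905, 0.2678], [0.4589, 0.2344], [0.3994, 0.2901]] [0.4449 0.2789]
C [297.2 195.8] [23.9 13.9] [[0.4065, -0.1199], [0.4515, -0.124], [0.4448, -0.2013], [0.3998, -0.197]] [ 0.4257 -0.1606]
[[0.602, 0.396], [0.593, 0.347], [0.464, 0.287]]
```

View pics/z0.png

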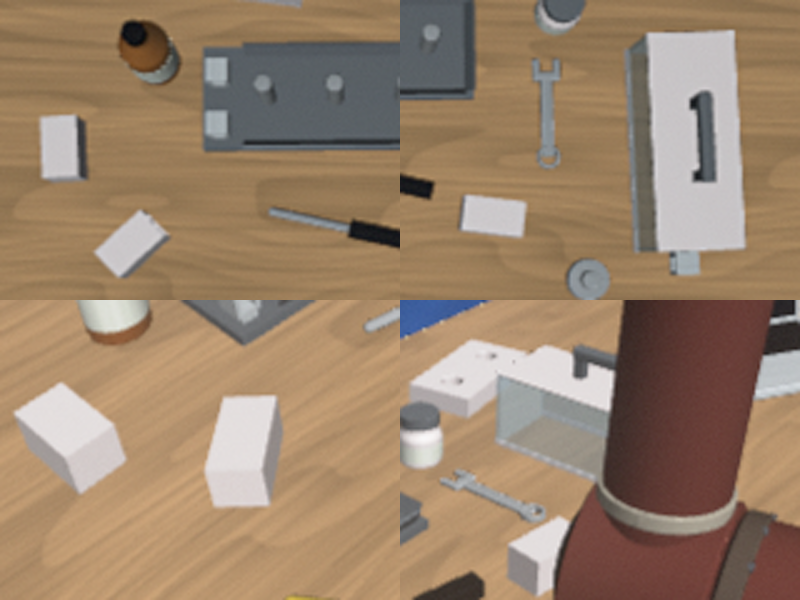

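Pot A's and pot B's camera-side ends look closed, so their mouths point away from the side camera. Pot C is hidden by the arm. My plan is to grip each pot near its closed end with the tool leaning about 25° toward the mouth. I then tip it 90° so the tool ends leaning about 65° back toward the robot.

```bash
cat >> h.py <<'E'
def Rdown(m,lean=0):  # tool pointing down, tool x along -m (m: heading deg), leaning toward m
    R=Ro.from_euler('xyz',[180,0,m+180],degrees=True)
    a=np.radians(m); ax=np.cross([0,0,-1],[np.cos(a),np.sin(a),0])
    return Ro.from_rotvec(ax*np.radians(lean))*R
def go(R,grasp,base=None):  # shift/turn to put grasp point there
    s=manip.state(); R0=Ro.from_euler('xyz',s["orientation"],degrees=True)
    p=np.array(grasp)+.011*R.as_matrix()[:,2]
    print("shift cm",np.round((p-s["eef_pos"])*100,2),"turn",np.round((R*R0.inv()).as_rotvec(degrees=True),1),"TCP",np.round(p,4))
E
python3 - <<'E'
from h import *
t=cv2.imread("pics/top0.png");s=cv2.imread("pics/side0.png")
def blobs(im,box,lo,hi,sat,amin):
    x0,y0,x1,y1=box;c=cv2.cvtColor(im,cv2.COLOR_BGR2HSV)[y0:y1,x0:x1]
    m=((c[...,2]>lo)&(c[...,2]<=hi)&(c[...,1]<sat)).astype(np.uint8)
    n,l,stt,ce=cv2.connectedComponentsWithStats(m)
    return [(np.round(ce[i]+[x0,y0],1).tolist(),stt[i].tolist()) for i in range(1,n) if stt[i][4]>=amin]
print("pegs top",blobs(t,(205,112,282,132),125,255,60,6))
print("knuckles",blobs(t,(188,105,204,152),140,255,60,6))
for u in((215.2,122.3),(244,122.3),(272.4,122.8)): print(ray("top",*u,.098)[:2].round(4))
c=cv2.cvtColor(t,cv2.COLOR_BGR2HSV)[100:158,185:295]; m=((c[...,2]<115)&(c[...,1]<90)).astype(np.uint8)
k=max(cv2.findContours(m,0,1)[0],key=cv2.contourArea)+[185,100]; r=cv2.minAreaRect(k)
print("board",r,[ray("top",*p,.015)[:2].round(4).tolist() for p in cv2.boxPoints(r)])
R=Rdown(5.3,0);go(R,(.5497,.3738,.14));go(Rdown(5.3,25),(.5497,.3738,.028))
print(np.round((Ro.from_euler('z',80,degrees=True)).as_rotvec(degrees=True)))
E
```

```text
pegs top [([214.6, 122.8], [7, 8, 6, 7, 30]), ([243.4, 122.6], [36, 8, 6, 6, 30]), ([272.2, 122.7], [65, 8, 6, 6, 30])]
knuckles [([196.1, 117.7], [4, 8, 9, 11, 93]), ([196.1, 138.9], [4, 29, 9, 11, 93])]
[0.647  0.1072]
[0.6496 0.0173]
[ 0.6505 -0.0717]
board ((240.36203002929688, 127.77220153808594), (43.573455810546875, 99.19315338134766), 89.32596588134766) [[0.7176, 0.1996], [0.7313, -0.1336], [0.5833, -0.1381], [0.5705, 0.1929]]
shift cm [ 31.7   95.32 -10.92] turn [  0.   -0.2 163.4] TCP [0.5497 0.3738 0.129 ]
shift cm [ 32.16  95.37 -22.01] turn [-34.8  -8.6 159.9] TCP [0.5543 0.3742 0.018 ]
[ 0.  0. 80.]
```

```bash
python3 -m creep '[[8.54,5,14,5,0,0,27],[8.54,10,28,6,0,0,54],[8.54,16,48,6,0,0,80],[8.54,16,48,6,0,0,80],[8.54,16,48,6,0,0,80],[8.54,16,48,6,0,0,80],[8.54,16,48,6,0,0,80],[8.54,16,48,6,0,0,80],[8.54,16,48,6,0,0,80],[8.54,16,48,6,0,0,80],[8.54,16,48,6,0,0,80],[8.54,16,48,6,0,0,80]]'
python3 -m creep '[[8.54,15.7,47.3,-5,0,0,83.4],[8.54,15.7,47.3,-5,0,0,83.4],[8.54,15.7,47.3,-5,0,0,83.4],[8.54,15.7,47.3,-5,0,0,83.4],[8.54,15.7,47.3,-5,0,0,83.4],[8.54,15.7,47.3,-5,0,0,83.4],[8.54,15.7,47.3,-5,0,0,83.4],[8.54,15.7,47.3,-5,0,0,83.4],[8.54,15.7,47.3,-5,0,0,83.4],[8.54,15.7,47.3,-5,0,0,83.4],[8.54,15.7,47.3,-5,0,0,83.4],[8.54,15.7,47.3,-5,0,0,83.4]]'
python3 - <<'E'
from h import *
st();s=snap("side","s1");t=snap("top","t1")
f=lambda im,x0,y0,x1,y1,w,h:cv2.resize(im[y0:y1,x0:x1],(w,h),interpolation=cv2.INTER_CUBIC)
cv2.imwrite("pics/z1.png",np.vstack([cv2.resize(s,(533,400))[:,:533],f(s,230,90,390,210,533,200)]) if 0 else np.hstack([f(s,0,60,400,384,420,340),f(s,250,150,350,225,380,340)]))
go(Rdown(5.3,25),(.5497,.3738,.10));go(Rdown(5.3,25),(.5497,.3738,.028))
E
```

```text
time_s: 1.1
eef_pos: [0.3894, -0.108, 0.2982]
orientation: [180.0, 0.0, 102.1]
ft_force: [0.0, -0.3, 0.2]
grip_width: 1.004
gripper_force: 0.0
time_s: 2.1
eef_pos: [0.5462, 0.3642, 0.2473]
orientation: [-180.0, -0.1, -174.4]
ft_force: [1.2, -0.2, 0.4]
grip_width: 1.001
gripper_force: 0.0
2.1 [0.5462 0.3642 0.2473] [-1.7997e+02 -6.0000e-02 -1.7438e+02] [ 1.2 -0.2  0.4] 1.001 0.0 [ 27.2   7.   87.4  -0.   85.6 -68.4]
shift cm [  0.86   0.79 -15.42] turn [  2.4 -25.2  -0.3] TCP [0.5543 0.3742 0.09  ]
shift cm [  0.86   0.79 -22.62] turn [  2.4 -25.2  -0.3] TCP [0.5543 0.3742 0.018 ]
```

View pics/z1.png

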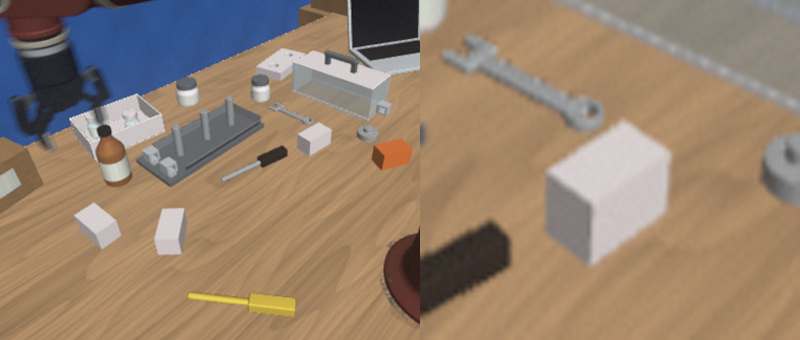

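Everything is visible now. C's +y end, at about (545–590, 170–260) in the zoom, is plain, so its mouth is on the −y side. Next I grasp A.

```bash
python3 -m creep '[[8.54,0.5,0,-4,0.6,-7,0],[8.54,0.5,0,-8,1.2,-13,0],[8.54,0.5,0,-12,1.8,-19,0],[8.54,0.5,0,-15,2.4,-25,0],[8.54,0.5,0,-17,2.4,-25,0],[8.54,0.5,0,-19,2.4,-25,0],[8.54,0.5,0,-21,2.4,-25,0],[8.54,0.5,0,-22.2,2.4,-25,0],[8.54,0.5,0,-23,2.4,-25,0],[8.54,0.5,0,-23,2.4,-25,0],[8.54,0.5,0,-23,2.4,-25,0],[8.54,0.5,0,-23,2.4,-25,0]]'
python3 - <<'E'
from h import *
st();snap("side","s2")
cv2.imwrite("pics/z2.png",cv2.resize(cv2.imread("pics/s2.png")[150:330,0:240],(640,480)))
E
```

```text
time_s: 3.2
eef_pos: [0.5524, 0.3626, 0.0201]
orientation: [179.8, 25.3, -174.8]
ft_force: [-0.5, 0.2, 0.6]
grip_width: 0.999
gripper_force: 0.0
3.2 [0.5524 0.3626 0.0201] [ 179.83   25.25 -174.79] [-0.5  0.2  0.6] 0.999 0.0 [ 31.2  10.6 109.8 -17.5  37.8 -52.3]
```

View pics/z2.png

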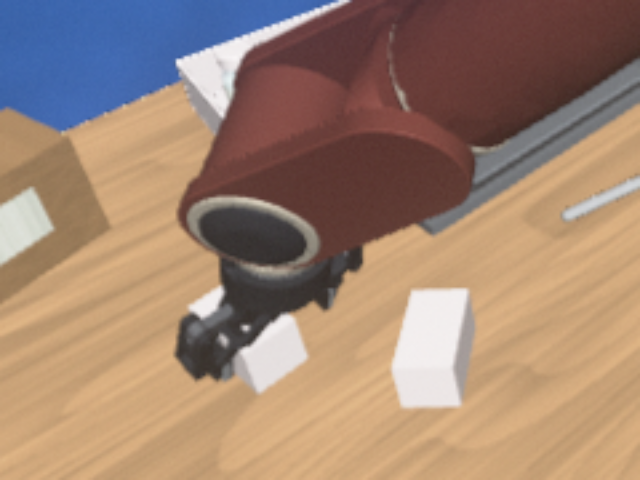

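```bash
python3 -m creep '[[8.54,0.2,1.15,-0.2,0,0,0],[8.54,0.2,1.15,-0.2,0,0,0],[0,0.2,1.15,-0.2,0,0,0],[0,0.2,1.15,-0.2,0,0,0],[0,0.2,1.15,-0.2,0,0,0],[0,0.2,1.15,-0.2,0,0,0],[0,0.2,1.15,-0.2,0,0,0],[0,0.2,1.15,-0.2,0,0,0],[0,0.2,1.15,-0.2,0,0,0],[0,0.2,1.15,-0.2,0,0,0]]'
python3 -m creep '[[0,0,0,2,0,0,0],[0,0,0,5,0,0,0],[0,0,0,9,0,0,0],[0,0,0,13,0,0,0],[0,0,0,17,0,0,0],[0,0,0,17,0,0,0],[0,0,0,17,0,0,0]]'
python3 - <<'E'
from h import *
st()
pk=[ray("top",*u,.098)[:2] for u in((272.2,122.7),(243.4,122.6),(214.6,122.8))];print(np.round(pk,4))
a=np.degrees(np.arctan2(*(pk[2]-pk[0])[::-1]))-90;print(a)
s=manip.state();R0=Ro.from_euler('xyz',s["orientation"],degrees=True)
# final: rotate 90 about axis so pot axis m(5.3)->down
m=np.radians(5.3);mv=np.array([np.cos(m),np.sin(m),0])
ax=np.cross(mv,[0,0,-1]);R=Ro.from_rotvec(ax*np.pi/2)*R0
g=s["eef_pos"]-.011*R0.as_matrix()[:,2]; print("grasp",g.round(4),"offset to pot axis height", )
for z in(.165,.085): go(R,(*pk[2],z))
E
```

```text
time_s: 4.08
eef_pos: [0.5533, 0.3737, 0.0166]
orientation: [179.9, 25.1, -174.8]
ft_force: [-0.6, 0.4, 1.5]
grip_width: 0.535
gripper_force: 61.6
time_s: 4.67
eef_pos: [0.5549, 0.3746, 0.1909]
orientation: [179.7, 25.5, -174.8]
ft_force: [-0.7, 0.1, -2.0]
grip_width: 0.531
gripper_force: 61.5
4.67 [0.5549 0.3746 0.1909] [ 179.7    25.47 -174.84] [-0.7  0.1 -2. ] 0.531 61.5 [ 32.1  -1.2 104.  -13.4  54.8 -57.5]
[[ 0.6508 -0.0711]
 [ 0.6486  0.0191]
 [ 0.6454  0.1091]]
1.729431934903701
grasp [0.5502 0.3741 0.2008] offset to pot axis height
shift cm [  8.06 -26.64  -3.06] turn [-8.3 89.6  0. ] TCP [0.6355 0.1082 0.1603]
shift cm [  8.06 -26.64 -11.06] turn [-8.3 89.6  0. ] TCP [0.6355 0.1082 0.0803]
```

```bash
python3 -m creep '[[0,0.8,-2.5,1,-0.65,7,0],[0,1.6,-5,2,-1.3,14,0],[0,2.4,-8,2,-1.95,21,0],[0,3.2,-10,2,-2.6,28,0],[0,4,-13,2,-3.25,35,0],[0,4.8,-15,2,-3.9,42,0],[0,5.6,-18,2,-4.5,49,0],[0,6.4,-20,2,-5.2,56,0],[0,7.2,-23,2,-5.8,63,0],[0,8,-25,2,-6.5,70,0],[0,8.4,-26.6,2,-7.1,77,0],[0,8.4,-26.6,2,-7.8,84,0]]'
python3 -m creep '[[0,0,0,0,-0.5,5.6,0],[0,0,0,0,-0.5,5.6,0],[0,0,0,0,-0.5,5.6,0],[0,0,0,0,-0.5,5.6,0]]'
python3 - <<'E'
from h import *
st();t=snap("top","t3");s=snap("side","s3")
s=manip.state();R=Ro.from_euler('xyz',s["orientation"],degrees=True);print(R.as_matrix().round(3).tolist())
g=(.6454+.0036,.1091);
Rf=R
for z in(.175,.0805): go(Rf,(*g,z))
cv2.imwrite("pics/z3.png",np.hstack([cv2.resize(t[60:210,150:350],(400,300)),cv2.resize(cv2.imread("pics/s3.png")[100:250,80:280],(400,300))]))
E
```

```text
time_s: 5.67
eef_pos: [0.6379, 0.1039, 0.2038]
orientation: [-179.9, -59.7, -175.2]
ft_force: [0.2, 0.6, -1.2]
grip_width: 0.535
gripper_force: 61.6
time_s: 6.0
eef_pos: [0.6369, 0.1078, 0.2058]
orientation: [180.0, -64.8, -174.8]
ft_force: [0.9, -0.1, -0.1]
grip_width: 0.531
gripper_force: 61.6
6.0 [0.6369 0.1078 0.2058] [ 179.99  -64.83 -174.75] [ 0.9 -0.1 -0.1] 0.531 61.6 [  3.6  46.3  54.8  -2.5 143.7 -92.7]
[[-0.427, -0.091, -0.9], [-0.039, 0.996, -0.083], [0.904, 0.0, -0.428]]
shift cm [ 0.18  0.02 -3.8 ] turn [0. 0. 0.] TCP [0.6391 0.1082 0.1703]
shift cm [  0.18   0.02 -13.25] turn [0. 0. 0.] TCP [0.6391 0.1082 0.0758]
```

View pics/z3.png

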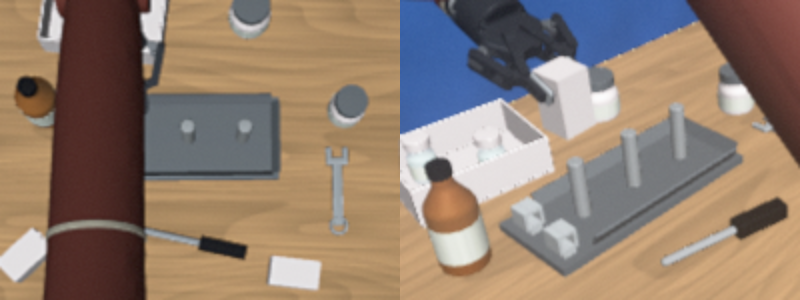

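Run:
```python
from h import *
for a in(((188,47),(90,170)),((211,69),(124,167)),((233,90),(153,181)),((232,41),(112,156)),((172,82),(85,204))): X=tri(*a);print(X.round(3),proj("top",X).round(1),proj("side",X).round(1))
```

```text
[0.896 0.202 0.066] [189.3  47.9] [ 88.4 169.8]
[0.827 0.129 0.07 ] [211.  69.] [123.9 167. ]
[0.785 0.064 0.008] [231.5  88.7] [155.1 181.2]
[0.949 0.083 0.036] [226.8  37.4] [118.2 156.5]
[0.797 0.266 0.032] [170.5  81. ] [ 87.1 204.3]
```

```bash
python3 -m creep '[[0,0.2,0,-2,0,0,0],[0,0.2,0,-4,0,0,0],[0,0.2,0,-6,0,0,0],[0,0.2,0,-8,0,0,0],[0,0.2,0,-10,0,0,0],[0,0.2,0,-11.5,0,0,0],[0,0.2,0,-12.5,0,0,0],[0,0.2,0,-12.9,0,0,0],[0,0.2,0,-12.9,0,0,0],[0,0.2,0,-12.9,0,0,0]]'
python3 - <<'E'
from h import *
st();s=snap("side","s4")
cv2.imwrite("pics/z4.png",cv2.resize(s[130:250,90:250],(640,480)))
E
```

```text
time_s: 6.93
eef_pos: [0.6395, 0.1077, 0.0776]
orientation: [180.0, -64.9, -174.8]
ft_force: [-1.0, 0.5, 0.0]
grip_width: 0.535
gripper_force: 61.6
6.93 [0.6395 0.1077 0.0776] [ 179.98  -64.87 -174.77] [-1.   0.5  0. ] 0.535 61.6 [  3.6  54.5  54.9  -2.1 135.5 -92.2]
```

View pics/z4.png

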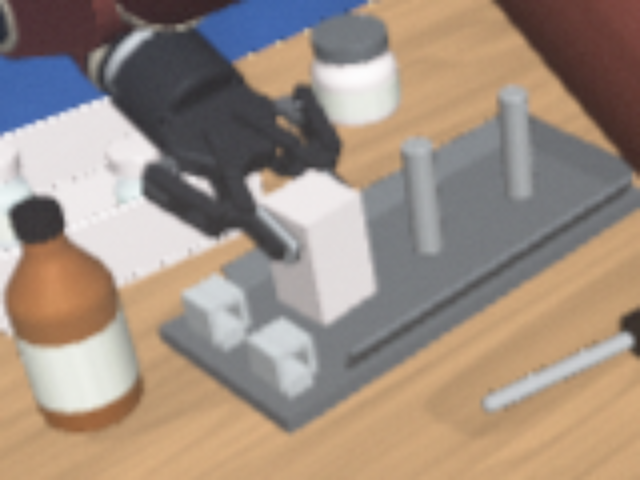

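Pot A is down over peg2. Now I release it and retreat.

```bash
python3 -m creep '[[0,0,0,-0.2,0,0,0],[0,0,0,-0.2,0,0,0],[8.54,0,0,-0.2,0,0,0],[8.54,0,0,-0.2,0,0,0],[8.54,0,0,-0.2,0,0,0],[8.54,0,0,-0.2,0,0,0],[8.54,0,0,-0.2,0,0,0],[8.54,2,0.2,1,0,0,0],[8.54,4,0.4,2,0,0,0],[8.54,6.3,0.6,4,0,0,0],[8.54,6.3,0.6,8,0,0,0],[8.54,6.3,0.6,12,0,0,0]]'
python3 -m creep '[[8.54,-2,2,3,0.6,-7,0],[8.54,-5,4,3,1.2,-14,0],[8.54,-8,6,3,1.8,-21,0],[8.54,-11,8,3,2.4,-28,0],[8.54,-13,10,3,3,-35,0],[8.54,-15,12,3,3.7,-42,0],[8.54,-17,13,3,4.4,-49,0],[8.54,-19,14,3,5.1,-56,0],[8.54,-20,15,3,5.8,-63,0],[8.54,-20,16,3,5.8,-65,0],[8.54,-20,16,3,5.8,-65,0],[8.54,-20,16,3,5.8,-65,0]]'
python3 - <<'E'
from h import *
st();s=snap("side","s5");t=snap("top","t5")
cv2.imwrite("pics/z5.png",np.hstack([cv2.resize(t[60:240,110:350],(400,300)),cv2.resize(s[110:320,60:340],(400,300))]))
E
```

```text
time_s: 7.98
eef_pos: [0.7018, 0.1135, 0.1931]
orientation: [179.9, -65.3, -174.7]
ft_force: [1.6, 0.1, -0.7]
grip_width: 1.002
gripper_force: 0.0
time_s: 8.98
eef_pos: [0.5018, 0.2738, 0.2279]
orientation: [-179.9, 0.4, -174.8]
ft_force: [0.7, 0.0, 0.2]
grip_width: 1.001
gripper_force: 0.0
8.98 [0.5018 0.2738 0.2279] [-179.89    0.39 -174.77] [0.7 0.  0.2] 1.001 0.0 [ 21.3  -4.  100.5  -0.2  83.2 -73.9]
```

View pics/z5.png

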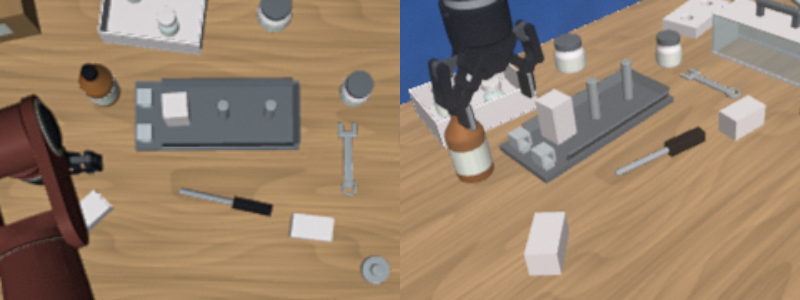

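A is hung on peg2 and B has not moved. Next I go to B.

Run:
```python
from h import *
go(Rdown(-43,25),(.4317,.2912,.13));go(Rdown(-43,25),(.4317,.2912,.027))
```

```text
shift cm [ -6.81   1.48 -10.76] turn [ -8.1 -24.  -47.3] TCP [0.4351 0.288  0.12  ]
shift cm [ -6.81   1.48 -21.06] turn [ -8.1 -24.  -47.3] TCP [0.4351 0.288  0.017 ]
```

```bash
python3 -m creep '[[8.54,-6.8,1.5,-8,-8.1,-24,-47.3],[8.54,-6.8,1.5,-8,-8.1,-24,-47.3],[8.54,-6.8,1.5,-8,-8.1,-24,-47.3],[8.54,-6.8,1.5,-8,-8.1,-24,-47.3],[8.54,-6.8,1.5,-8,-8.1,-24,-47.3],[8.54,-6.8,1.5,-8,-8.1,-24,-47.3],[8.54,-6.8,1.5,-8,-8.1,-24,-47.3],[8.54,-6.8,1.5,-8,-8.1,-24,-47.3],[8.54,-6.8,1.5,-8,-8.1,-24,-47.3],[8.54,-6.8,1.5,-8,-8.1,-24,-47.3]]'
python3 -m creep '[[8.54,0,0,-3,0,0,0],[8.54,0,0,-6,0,0,0],[8.54,0,0,-9,0,0,0],[8.54,0,0,-11.5,0,0,0],[8.54,0,0,-13,0,0,0],[8.54,0,0,-13,0,0,0],[8.54,0,0,-13,0,0,0]]'
python3 - <<'E'
from h import *
st();go(Rdown(-43,25),(.4317,.2912,.027))
E
```

```text
time_s: 9.92
eef_pos: [0.435, 0.2886, 0.147]
orientation: [-179.9, 24.9, 137.2]
ft_force: [-0.5, 0.2, 1.4]
grip_width: 1.002
gripper_force: 0.0
time_s: 10.5
eef_pos: [0.4346, 0.2878, 0.0169]
orientation: [-179.9, 25.0, 137.1]
ft_force: [-1.2, 0.4, -0.7]
grip_width: 0.996
gripper_force: 0.0
10.5 [0.4346 0.2878 0.0169] [-179.86   24.96  137.1 ] [-1.2  0.4 -0.7] 0.996 0.0 [ 37.8   4.3 117.2 -29.4  58.    6.5]
shift cm [0.05 0.02 0.01] turn [ 0.1 -0.1 -0. ] TCP [0.4351 0.288  0.017 ]
```

```bash
python3 -m creep '[[0,0,0,0,0,0,0],[0,0,0,0,0,0,0],[0,0,0,0,0,0,0],[0,0,0,0,0,0,0],[0,0,0,0,0,0,0],[0,0,0,0,0,0,0],[0,0,0,3,0,0,0],[0,0,0,7,0,0,0],[0,0,0,11,0,0,0],[0,0,0,15,0,0,0],[0,0,0,18,0,0,0],[0,0,0,18,0,0,0]]'
python3 - <<'E'
from h import *
st();go(Rdown(1,-65),(.6486+.004,.0191,.21))
E
```

```text
time_s: 11.5
eef_pos: [0.4375, 0.2911, 0.2066]
orientation: [179.1, 25.2, 136.7]
ft_force: [0.6, 0.5, -0.1]
grip_width: 0.536
gripper_force: 61.1
11.5 [0.4375 0.2911 0.2066] [179.09  25.17 136.73] [ 0.6  0.5 -0.1] 0.536 61.1 [ 37.9 -10.9 111.3 -25.5  75.9  -3.5]
shift cm [ 20.51 -27.22  -0.12] turn [32.3 86.2 34.9] TCP [0.6426 0.0189 0.2054]
```

```bash
python3 -m creep '[[0,17.4,-23.1,3,27.5,73.3,29.7],[0,17.4,-23.1,3,27.5,73.3,29.7],[0,17.4,-23.1,3,27.5,73.3,29.7],[0,17.4,-23.1,3,27.5,73.3,29.7],[0,17.4,-23.1,3,27.5,73.3,29.7],[0,17.4,-23.1,3,27.5,73.3,29.7],[0,17.4,-23.1,3,27.5,73.3,29.7],[0,17.4,-23.1,3,27.5,73.3,29.7],[0,17.4,-23.1,3,27.5,73.3,29.7],[0,17.4,-23.1,3,27.5,73.3,29.7],[0,17.4,-23.1,3,27.5,73.3,29.7],[0,17.4,-23.1,3,27.5,73.3,29.7]]'
python3 -m creep '[[0,0,0,0,0,0,0],[0,0,0,0,0,0,0]]'
python3 - <<'E'
from h import *
st();go(Rdown(1,-65),(.6486+.004,.0191,.21))
E
```

```text
time_s: 12.5
eef_pos: [0.6087, 0.057, 0.2268]
orientation: [-172.7, -52.2, 170.3]
ft_force: [-1.1, -0.5, 0.2]
grip_width: 0.538
gripper_force: 61.0
time_s: 12.67
eef_pos: [0.6079, 0.0577, 0.2241]
orientation: [-172.4, -52.1, 170.0]
ft_force: [-0.4, 0.3, -0.3]
grip_width: 0.532
gripper_force: 60.9
12.67 [0.6079 0.0577 0.2241] [-172.39  -52.11  169.97] [-0.4  0.3 -0.3] 0.532 60.9 [ -1.3  34.   66.2  -0.9 132.3 -85.2]
shift cm [ 3.47 -3.88 -1.87] turn [ 5.  12.5  4.5] TCP [0.6426 0.0189 0.2054]
```

```bash
python3 -m creep '[[0,1.8,-2,-1,2.5,6.2,2.2],[0,3.5,-3.9,-1.9,5,12.5,4.5],[0,3.5,-3.9,-1.9,5,12.5,4.5],[0,3.5,-3.9,-1.9,5,12.5,4.5],[0,3.5,-3.9,-1.9,5,12.5,4.5],[0,3.5,-3.9,-1.9,5,12.5,4.5]]'
python3 - <<'E'
from h import *
st();s=snap("side","s6");t=snap("top","t6")
go(Rdown(1,-65),(.6486+.004,.0191,.175));go(Rdown(1,-65),(.6486+.004,.0191,.0805))
k=white(s,(100,60,300,200));x,y,w,h=cv2.boundingRect(k);print(x,y,w,h)
for z in (.1525,.2325): print(proj("side",(.6486,.0191,z)).round(1))
cv2.imwrite("pics/z6.png",np.hstack([cv2.resize(s[60:240,110:350],(640,480))]))
E
```

```text
time_s: 13.17
eef_pos: [0.6437, 0.0193, 0.2131]
orientation: [179.9, -64.4, -178.9]
ft_force: [-0.4, 0.4, 0.3]
grip_width: 0.534
gripper_force: 61.0
13.17 [0.6437 0.0193 0.2131] [ 179.92  -64.36 -178.86] [-0.4  0.4  0.3] 0.534 61.0 [ -3.3  45.5  55.2  -6.5 143.5 -97.2]
shift cm [-0.11 -0.04 -4.29] turn [-0.1  0.7 -0.1] TCP [0.6426 0.0189 0.1704]
shift cm [ -0.11  -0.04 -13.74] turn [-0.1  0.7 -0.1] TCP [0.6426 0.0189 0.0759]
100 149 83 51
[190.7 148.4]
[187.1 120.3]
```

View pics/z6.png

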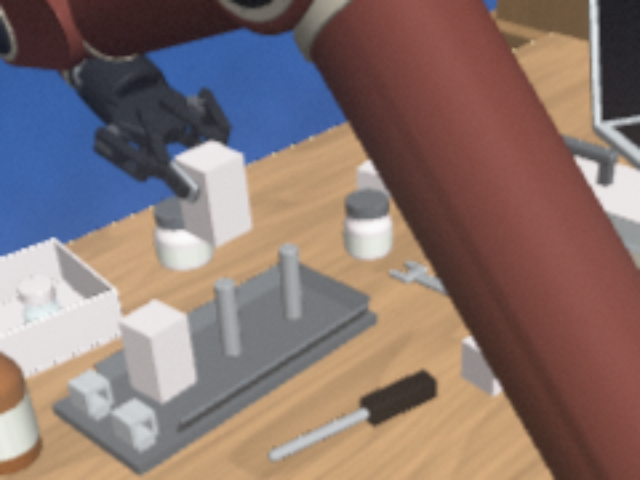

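```bash
python3 -m creep '[[0,-0.1,0,-2,0,0,0],[0,-0.1,0,-4,0,0,0],[0,-0.1,0,-6,0,0,0],[0,-0.1,0,-8,0,0,0],[0,-0.1,0,-10,0,0,0],[0,-0.1,0,-11.8,0,0,0],[0,-0.1,0,-13,0,0,0],[0,-0.1,0,-13.5,0,0,0],[0,-0.1,0,-13.5,0,0,0],[0,-0.1,0,-13.5,0,0,0]]'
```

```text
time_s: 14.1
eef_pos: [0.6422, 0.0188, 0.0751]
orientation: [179.8, -65.1, -178.8]
ft_force: [-3.3, 0.8, 6.2]
grip_width: 0.531
gripper_force: 61.1
```

```bash
python3 -m creep '[[8.54,0,0,0.1,0,0,0],[8.54,0,0,0.1,0,0,0],[8.54,0,0,0.1,0,0,0],[8.54,0,0,0.1,0,0,0],[8.54,0,0,0.1,0,0,0],[8.54,2,0,1,0,0,0],[8.54,4,0,2,0,0,0],[8.54,6.3,0,4,0,0,0],[8.54,6.3,0,8,0,0,0],[8.54,6.3,0,12,0,0,0],[8.54,5,0,15,0,0,0],[8.54,5,0,15,0,0,0]]'
python3 -m creep '[[8.54,-2,-2,3,0,-7,0],[8.54,-5,-4,3,0,-14,0],[8.54,-8,-6,3,0,-21,0],[8.54,-11,-8,3,0,-28,0],[8.54,-13,-10,3,0,-35,0],[8.54,-15,-12,3,0,-42,0],[8.54,-17,-13,3,0,-49,0],[8.54,-19,-14,3,0,-56,0],[8.54,-20,-15,3,0,-63,0],[8.54,-20,-16,3,0,-65,0],[8.54,-20,-16,3,0,-65,0],[8.54,-20,-16,3,0,-65,0]]'
python3 - <<'E'
from h import *
st();s=snap("side","s7");t=snap("top","t7")
for nm,im in(("a",cv2.imread("pics/s0.png") if 0 else cv2.imread("pics/s1.png")),("b",s)):
    k=white(im,(280,170,320,215)if 0 else(282,165,322,215),150,60);print(nm,cv2.boundingRect(k),k.mean(0))
cv2.imwrite("pics/z7.png",np.hstack([cv2.resize(t[60:240,170:410],(400,300)),cv2.resize(s[110:320,90:370],(400,300))]))
go(Rdown(-95,25),(.4273,-.1427,.14));go(Rdown(-95,25),(.4273,-.1427,.027))
E
```

```text
time_s: 15.1
eef_pos: [0.6936, 0.0187, 0.2326]
orientation: [179.9, -64.2, -178.9]
ft_force: [1.0, -1.0, 2.6]
grip_width: 1.002
gripper_force: 0.0
time_s: 16.1
eef_pos: [0.4919, -0.1416, 0.2538]
orientation: [-179.1, 0.2, -179.6]
ft_force: [0.8, -0.3, 0.4]
grip_width: 1.002
gripper_force: 0.0
16.1 [ 0.4919 -0.1416  0.2538] [-179.09    0.19 -179.56] [ 0.8 -0.3  0.4] 1.002 0.0 [ -24.   -13.5  106.5   -0.8   86.5 -114.4]
a (283, 176, 33, 33) [[300.25274725 191.23076923]]
b (283, 176, 33, 33) [[298.7752809  191.68539326]]
shift cm [ -6.6   -0.62 -12.34] turn [-19.8 -19.7 -93.7] TCP [ 0.4269 -0.1473  0.13  ]
shift cm [ -6.6   -0.62 -23.64] turn [-19.8 -19.7 -93.7] TCP [ 0.4269 -0.1473  0.017 ]
```

View pics/z7.png

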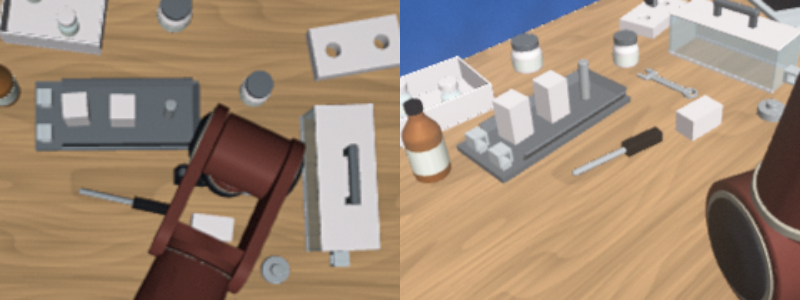

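```bash
python3 -m creep '[[8.54,-6.6,-0.6,-8,-19.8,-19.7,-93.7],[8.54,-6.6,-0.6,-8,-19.8,-19.7,-93.7],[8.54,-6.6,-0.6,-8,-19.8,-19.7,-93.7],[8.54,-6.6,-0.6,-8,-19.8,-19.7,-93.7],[8.54,-6.6,-0.6,-8,-19.8,-19.7,-93.7],[8.54,-6.6,-0.6,-8,-19.8,-19.7,-93.7],[8.54,-6.6,-0.6,-8,-19.8,-19.7,-93.7],[8.54,-6.6,-0.6,-8,-19.8,-19.7,-93.7],[8.54,-6.6,-0.6,-8,-19.8,-19.7,-93.7],[8.54,-6.6,-0.6,-8,-19.8,-19.7,-93.7],[8.54,-6.6,-0.6,-8,-19.8,-19.7,-93.7],[8.54,-6.6,-0.6,-8,-19.8,-19.7,-93.7]]'
python3 -m creep '[[8.54,0,0,0,0,0,0],[8.54,0,0,0,0,0,0]]'
python3 - <<'E'
from h import *
st();go(Rdown(-95,25),(.4273,-.1427,.10));go(Rdown(-95,25),(.4273,-.1427,.027))
E
```

```text
time_s: 17.2
eef_pos: [0.4273, -0.1466, 0.1733]
orientation: [-177.5, 22.6, 97.1]
ft_force: [-1.2, -0.2, 0.2]
grip_width: 1.0
gripper_force: 0.0
time_s: 17.37
eef_pos: [0.4272, -0.1465, 0.173]
orientation: [-177.3, 22.5, 97.7]
ft_force: [1.0, -0.0, -0.2]
grip_width: 0.998
gripper_force: 0.0
17.37 [ 0.4272 -0.1465  0.173 ] [-177.32   22.5    97.69] [ 1.  -0.  -0.2] 0.998 0.0 [-15.6 -21.9 122.9 -22.7  73.6 -17.3]
shift cm [-0.03 -0.08 -8.3 ] turn [ -2.4  -2.5 -11.6] TCP [ 0.4269 -0.1473  0.09  ]
shift cm [ -0.03  -0.08 -15.6 ] turn [ -2.4  -2.5 -11.6] TCP [ 0.4269 -0.1473  0.017 ]
```

```bash
python3 -m creep '[[8.54,0,-0.1,-3,-1.2,-1.2,-5.8],[8.54,0,-0.1,-6,-2.4,-2.5,-11.6],[8.54,0,-0.1,-9,-2.4,-2.5,-11.6],[8.54,0,-0.1,-12,-2.4,-2.5,-11.6],[8.54,0,-0.1,-14.5,-2.4,-2.5,-11.6],[8.54,0,-0.1,-15.6,-2.4,-2.5,-11.6],[8.54,0,-0.1,-15.6,-2.4,-2.5,-11.6],[8.54,0,-0.1,-15.6,-2.4,-2.5,-11.6]]'
python3 -m creep '[[0,0,0,0,0,0,0],[0,0,0,0,0,0,0],[0,0,0,0,0,0,0],[0,0,0,0,0,0,0],[0,0,0,0,0,0,0],[0,0,0,0,0,0,0],[0,0,0,3,0,0,0],[0,0,0,7,0,0,0],[0,0,0,11,0,0,0],[0,0,0,15,0,0,0],[0,0,0,18,0,0,0],[0,0,0,18,0,0,0]]'
python3 - <<'E'
from h import *
st();go(Rdown(2,-65),(.6508+.004,-.0711,.21))
E
```

```text
time_s: 18.03
eef_pos: [0.4266, -0.1486, 0.0178]
orientation: [179.9, 25.0, 84.7]
ft_force: [0.1, 1.2, 0.2]
grip_width: 0.999
gripper_force: 0.0
time_s: 19.03
eef_pos: [0.43, -0.1495, 0.2062]
orientation: [178.9, 25.2, 84.3]
ft_force: [0.2, -0.1, -0.4]
grip_width: 0.527
gripper_force: 61.8
19.03 [ 0.43   -0.1495  0.2062] [178.94  25.2   84.29] [ 0.2 -0.1 -0.4] 0.527 61.8 [-14.2 -21.8 120.  -25.3  77.9  -4.2]
shift cm [21.48  7.8  -0.09] turn [72.  69.1 75.2] TCP [ 0.6448 -0.0714  0.2054]
```

```bash
python3 -m creep '[[0,13,4.7,3,43.2,41.5,45.1],[0,13,4.7,3,43.2,41.5,45.1],[0,13,4.7,3,43.2,41.5,45.1],[0,13,4.7,3,43.2,41.5,45.1],[0,13,4.7,3,43.2,41.5,45.1],[0,13,4.7,3,43.2,41.5,45.1],[0,13,4.7,3,43.2,41.5,45.1],[0,13,4.7,3,43.2,41.5,45.1],[0,13,4.7,3,43.2,41.5,45.1],[0,13,4.7,3,43.2,41.5,45.1],[0,13,4.7,3,43.2,41.5,45.1],[0,13,4.7,3,43.2,41.5,45.1]]'
python3 - <<'E'
from h import *
st();go(Rdown(2,-65),(.6508+.004,-.0711,.21))
E
```

```text
time_s: 20.03
eef_pos: [0.5562, -0.1016, 0.2247]
orientation: [-156.4, -28.8, 133.3]
ft_force: [-1.5, 0.6, -0.8]
grip_width: 0.527
gripper_force: 62.0
20.03 [ 0.5562 -0.1016  0.2247] [-156.45  -28.77  133.31] [-1.5  0.6 -0.8] 0.527 62.0 [-14.9  18.9  81.   -6.9 116.1 -65.4]
shift cm [ 8.86  3.02 -1.94] turn [28.9 27.  29.3] TCP [ 0.6448 -0.0714  0.2054]
```

```bash
python3 -m creep '[[0,8.9,3,-1.9,28.9,27,29.3],[0,8.9,3,-1.9,28.9,27,29.3],[0,8.9,3,-1.9,28.9,27,29.3],[0,8.9,3,-1.9,28.9,27,29.3],[0,8.9,3,-1.9,28.9,27,29.3],[0,8.9,3,-1.9,28.9,27,29.3],[0,8.9,3,-1.9,28.9,27,29.3],[0,8.9,3,-1.9,28.9,27,29.3],[0,8.9,3,-1.9,28.9,27,29.3],[0,8.9,3,-1.9,28.9,27,29.3],[0,8.9,3,-1.9,28.9,27,29.3],[0,8.9,3,-1.9,28.9,27,29.3]]'
python3 - <<'E'
from h import *
st();s=snap("side","s8")
go(Rdown(2,-65),(.6508+.004,-.0711,.21));go(Rdown(2,-65),(.6508+.004,-.0711,.0805))
cv2.imwrite("pics/z8.png",cv2.resize(s[60:240,110:350],(640,480)))
E
```

```text
time_s: 21.03
eef_pos: [0.6454, -0.0718, 0.2098]
orientation: [-179.8, -64.6, -178.4]
ft_force: [-0.2, -0.8, -1.9]
grip_width: 0.532
gripper_force: 62.2
21.03 [ 0.6454 -0.0718  0.2098] [-179.77  -64.6  -178.37] [-0.2 -0.8 -1.9] 0.532 62.2 [  -8.9   46.2   54.4  -16.   142.5 -107.4]
shift cm [-0.05  0.03 -0.43] turn [0.1 0.4 0.2] TCP [ 0.6448 -0.0714  0.2054]
shift cm [ -0.05   0.03 -13.38] turn [0.1 0.4 0.2] TCP [ 0.6448 -0.0714  0.0759]
```

View pics/z8.png

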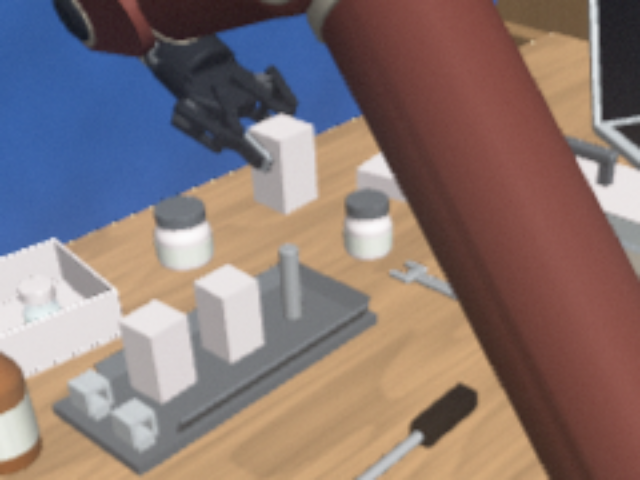

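Pot C is lined up above peg0. The pin appears to have been knocked, with its handle now near zoom (445,412), so I'll re-measure it later. Lowering.

```bash
python3 -m creep '[[0,0,0,-2,0,0,0],[0,0,0,-4,0,0,0],[0,0,0,-6,0,0,0],[0,0,0,-8,0,0,0],[0,0,0,-10,0,0,0],[0,0,0,-11.8,0,0,0],[0,0,0,-12.9,0,0,0],[0,0,0,-13.3,0,0,0],[0,0,0,-13.3,0,0,0],[0,0,0,-13.3,0,0,0]]'
python3 -m creep '[[8.54,0,0,0,0,0,0],[8.54,0,0,0,0,0,0],[8.54,0,0,0,0,0,0],[8.54,0,0,0,0,0,0],[8.54,0,0,0,0,0,0],[8.54,2,0,1,0,0,0],[8.54,4,0,2,0,0,0],[8.54,6.3,0,4,0,0,0],[8.54,6.3,0,8,0,0,0],[8.54,6.3,0,12,0,0,0],[8.54,5,0,15,0,0,0],[8.54,5,0,15,0,0,0]]'
python3 -m creep '[[8.54,-2,-2,3,0,-7,0],[8.54,-5,-4,4,0,-14,0],[8.54,-8,-6,5,0,-21,0],[8.54,-11,-8,6,0,-28,0],[8.54,-13,-10,6,0,-35,0],[8.54,-15,-10,6,0,-42,0],[8.54,-17,-10,6,0,-49,0],[8.54,-19,-10,6,0,-56,0],[8.54,-22,-10,6,0,-63,0],[8.54,-24,-10,6,0,-65,0],[8.54,-26,-10,6,0,-65,0],[8.54,-26,-10,6,0,-65,0]]'
python3 - <<'E'
from h import *
st();s=snap("side","s9");t=snap("top","t9")
cv2.imwrite("pics/z9.png",np.hstack([cv2.resize(t[60:240,170:410],(400,300)),cv2.resize(s[90:300,140:420],(400,300))]))
E
```

```text
time_s: 21.92
eef_pos: [0.6455, -0.0714, 0.075]
orientation: [-179.9, -64.7, -178.2]
ft_force: [-0.5, 0.2, -1.7]
grip_width: 0.53
gripper_force: 62.2
time_s: 22.92
eef_pos: [0.6965, -0.0714, 0.235]
orientation: [-179.6, -64.1, -178.5]
ft_force: [0.9, 0.4, 1.6]
grip_width: 1.005
gripper_force: 0.0
time_s: 23.92
eef_pos: [0.4324, -0.1712, 0.2859]
orientation: [-178.2, 0.3, -179.3]
ft_force: [1.0, 0.7, -0.2]
grip_width: 1.001
gripper_force: 0.0
23.92 [ 0.4324 -0.1712  0.2859] [-178.2     0.27 -179.32] [ 1.   0.7 -0.2] 1.001 0.0 [ -29.9  -21.7  110.    -1.4   90.6 -120.6]
```

View pics/z9.png

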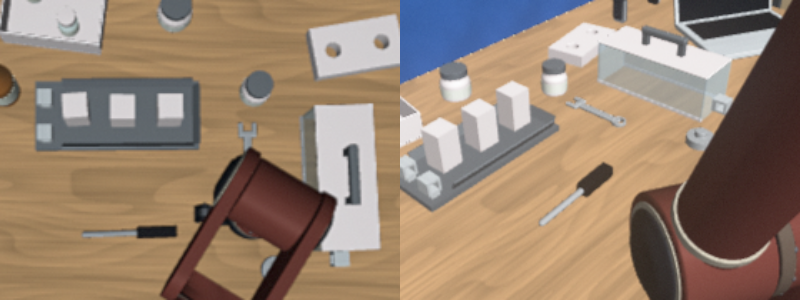

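All three pots are hung. Next is the hood: I measure its top plate, handle and knuckle in the first top picture, and the pin in the newest one.

Run:
```python
from h import *
t=cv2.imread("pics/top0.png")
k=white(t,(350,118,405,214));r=cv2.minAreaRect(k);q=cv2.boxPoints(r)
w=np.array([ray("top",*p,.106)[:2] for p in q]);print("top",np.round(r[1],1),w.round(4).tolist(),w.mean(0).round(4))
e=w-np.roll(w,1,0);e=e[np.argmax(np.hypot(*e.T))];print("len",np.hypot(*e),"dir",np.degrees(np.arctan2(e[1],e[0])))
def dark(im,box,v):
    x0,y0,x1,y1=box;g=cv2.cvtColor(im,cv2.COLOR_BGR2GRAY)[y0:y1,x0:x1]
    m=(g<v).astype(np.uint8);k=max(cv2.findContours(m,0,1)[0],key=cv2.contourArea)+[x0,y0];return cv2.minAreaRect(k)
r=dark(t,(368,140,392,190),110);q=cv2.boxPoints(r);w=np.array([ray("top",*p,.147)[:2] for p in q]);print("handle",r,w.round(4).tolist(),w.mean(0).round(4))
x0,y0,x1,y1=(364,208,386,224);c=cv2.cvtColor(t,cv2.COLOR_BGR2HSV)[y0:y1,x0:x1]
print(c[...,2]);print(c[...,1])
```

```text
top [87.4 34.6] [[0.6556, -0.3419], [0.6641, -0.4506], [0.3913, -0.465], [0.3835, -0.3576]] [ 0.5236 -0.4038]
len 0.2732102222177286 dir -176.99173468405982
handle ((380.6427307128906, 164.49490356445312), (35.013389587402344, 8.458891868591309), 87.95458984375) [[0.5736, -0.3816], [0.5752, -0.4072], [0.4697, -0.4114], [0.4682, -0.386]] [ 0.5217 -0.3966]
[[205 202 203 204 202 202 203 201 203 202 201 203 202 202 202 202 202 200
  202 202 202 202]
 [207 207 204 206 202 200 203 201 201 201 201 201 202 203 204 203 207 210
  201 194 194 195]
 [188 181 177 168 147 148 169 181 163 161 158 168 182 183 179 175 172 173
  170 164 161 161]
 [163 159 160 134  84  93 140 176 170 168 167 169 177 178 173 159 154 152
  152 148 147 147]
 [154 155 156 134  82  97 136 179 179 179 179 177 177 178 177 159 150 146
  148 148 149 151]
 [156 158 158 148 137 156 156 179 178 178 177 177 177 177 180 160 150 151
  151 152 154 155]
 [164 164 165 152 146 168 154 180 180 178 177 176 178 179 180 161 156 154
  158 156 157 158]
 [164 163 164 146 139 162 147 177 177 178 178 178 176 177 179 159 156 159
  158 159 160 160]
[... 1534 characters left out ...]
1  19  18  21  22   8 105 114
  108 107 111 105]
 [107 109 110  87   5  22  22  20  20  20  22  20  20  22  24   2  89 111
  108 107 107 111]
 [107 110 112  96  24  30  29  24  21  23  26  24  21  24  25   3  84 113
  111 110 111 111]
 [108 110 108 103  61  17   7   3   5   5   6   3   5   6  20  38  86 112
  112 110 111 109]
 [110 108 108 107 105 102  95  79  75  74  76  76  75  80  89  90 105 109
  108 109 107 107]
 [109 110 108 110 110 109 109 110 112 113 113 112 113 112 112 111 110 110
  108 107 107 110]
 [107 110 109 109 111 110 111 110 110 111 110 112 111 107 111 109 108 109
  110 106 110 108]
 [108 109 110 111 108 107 108 106 109 107 110 107 111 108 108 109 108 110
  109 109 112 109]]
```

```bash
python3 - <<'E'
from h import *
from scipy.optimize import least_squares as ls
S=np.array([[0,-90],[0,0],[0,90],[30,155],[-40,155]])/1e3
W=np.array([ray("top",*u,z)[:2] for u,z in(((272.2,122.7),.098),((243.4,122.6),.098),((214.6,122.8),.098),((196.1,117.7),.048),((196.1,138.9),.048))])
f=lambda p:(W-(S@np.array([[np.cos(p[2]),np.sin(p[2])],[-np.sin(p[2]),np.cos(p[2])]])+p[:2])).ravel()
p=ls(f,[.65,.02,0]).x;print(p[:2].round(4),np.degrees(p[2]).round(2),(f(p)*1e3).round(1))
# side check: peg tops and knuckles projected
t=manip.state()
go(Rdown(2.7),(.5228,-.402,.25));go(Rdown(2.7),(.5228,-.402,.139))
print(W.round(4).tolist())
E
python3 -m creep '[[8.54,0,0,0,0,0,0]]'
```

```text
[0.6481 0.019 ] 2.02 [-0.4 -0.1  0.5  0.2  0.5  0.2 -0.4 -0.2 -0.2 -0. ]
shift cm [  8.79 -23.06  -4.69] turn [1.8 0.4 2. ] TCP [ 0.5228 -0.402   0.239 ]
shift cm [  8.79 -23.06 -15.79] turn [1.8 0.4 2. ] TCP [ 0.5228 -0.402   0.128 ]
[[0.6508, -0.0711], [0.6486, 0.0191], [0.6454, 0.1091], [0.6722, 0.1747], [0.6025, 0.1724]]
time_s: 24.1
eef_pos: [0.4358, -0.1714, 0.2856]
orientation: [-178.3, 0.2, -179.2]
ft_force: [0.5, -0.2, -0.0]
grip_width: 1.006
gripper_force: 0.0
```

```bash
python3 -m creep '[[8.54,3,-4,0,0,0,1],[8.54,6,-8,0,0,0,2],[8.54,8.7,-12,0,1.8,0.4,2],[8.54,8.7,-16,0,1.8,0.4,2],[8.54,8.7,-20,-2,1.8,0.4,2],[8.54,8.7,-23,-4,1.8,0.4,2],[8.54,8.7,-23,-4.7,1.8,0.4,2],[8.54,8.7,-23,-4.7,1.8,0.4,2],[8.54,8.7,-23,-4.7,1.8,0.4,2],[8.54,8.7,-23,-4.7,1.8,0.4,2]]'
python3 - <<'E'
from h import *
st();go(Rdown(2.7),(.5228,-.402,.139))
E
```

```text
time_s: 24.93
eef_pos: [0.5232, -0.4008, 0.2385]
orientation: [179.9, -0.1, -177.1]
ft_force: [-0.3, -0.6, 0.6]
grip_width: 0.998
gripper_force: 0.0
24.93 [ 0.5232 -0.4008  0.2385] [ 1.7990e+02 -1.2000e-01 -1.7715e+02] [-0.3 -0.6  0.6] 0.998 0.0 [ -43.9    7.7   87.5   -0.    85.  -136.8]
shift cm [ -0.04  -0.12 -11.05] turn [-0.1 -0.1 -0.2] TCP [ 0.5228 -0.402   0.128 ]
```

```bash
python3 -m creep '[[8.54,0,-0.1,-3,0,0,0],[8.54,0,-0.1,-6,0,0,0],[8.54,0,-0.1,-9,0,0,0],[8.54,0,-0.1,-11,0,0,0],[8.54,0,-0.1,-11,0,0,0],[8.54,0,-0.1,-11,0,0,0],[5,0,-0.1,-11,0,0,0],[3.5,0,-0.1,-11,0,0,0],[2.8,0,-0.1,-11,0,0,0]]'
python3 -m creep '[[2.4,0,0,0,0,0,0],[2,0,0,0,0,0,0],[1.6,0,0,0,0,0,0],[0,0,0,0,0,0,0],[0,0,0,0,0,0,0],[0,0,0,0,0,0,0],[0,0,0,0,0,0,0]]'
python3 -m creep '[[0,0,0,0.3,0,0,0],[0,0,0,0.8,0,0,0],[0,0,0,1.5,0,0,0],[0,0,0,2,0,0,0],[0,0,0,2,0,0,0],[0,0,0,2,0,0,0]]'
python3 - <<'E'
from h import *
st();s=manip.state();print(s["moment"])
go(Rdown(2.02-90),(.6481,.019,.30))
t=snap("top","t10");sd=snap("side","s10")
cv2.imwrite("pics/z10.png",np.hstack([cv2.resize(t[90:240,310:510],(400,300)),cv2.resize(sd[60:210,240:440],(400,300))]))
E
```

```text
time_s: 25.68
eef_pos: [0.5236, -0.4032, 0.1315]
orientation: [-179.9, 0.1, -177.2]
ft_force: [0.3, -0.2, 0.4]
grip_width: 0.602
gripper_force: 0.0
time_s: 26.27
eef_pos: [0.5226, -0.4032, 0.1294]
orientation: [-180.0, -0.1, -177.2]
ft_force: [-0.8, -4.0, 4.7]
grip_width: 0.202
gripper_force: 59.5
time_s: 26.77
eef_pos: [0.5224, -0.4023, 0.1487]
orientation: [179.9, -0.1, -177.2]
ft_force: [-0.5, -1.4, -5.0]
grip_width: 0.196
gripper_force: 58.7
26.77 [ 0.5224 -0.4023  0.1487] [ 1.7993e+02 -1.1000e-01 -1.7720e+02] [-0.5 -1.4 -5. ] 0.196 58.7 [ -44.    11.5   92.    -0.    76.6 -136.8]
[-0.02035495 -0.09809235  0.01320285]
shift cm [12.57 42.13 14.03] turn [ -0.1  -0.  -90.8] TCP [0.6481 0.019  0.289 ]
```

```bash
python3 -m creep '[[0,0,0,2,0,0,0],[0,0,0,4,0,0,0],[0,0,0,6,0,0,0],[0,0,0,8,0,0,0],[0,0,0,10,0,0,0],[0,0,0,12,0,0,0],[0,0,1,14,0,0,-2],[0,0.5,3,14,0,0,-6],[0,1,5,14,0,0,-10],[0,2,7,14,0,0,-14],[0,3,9,14,0,0,-18],[0,4,11,14,0,0,-22]]'
python3 -m creep '[[0,1,2.5,0,0,0,-5],[0,2,5,0,0,0,-10],[0,3,7.5,0,0,0,-16],[0,4,10,0,0,0,-22],[0,5,13,0,0,0,-28],[0,6,16,0,0,0,-34],[0,7,19,0,0,0,-40],[0,7.5,22,0,0,0,-46],[0,8,25,0,0,0,-52],[0,8,27,0,0,0,-57],[0,8,28,0,0,0,-61],[0,8,28,0,0,0,-62]]'
python3 -m creep '[[0,0.3,1,0,0,0,-2],[0,0.5,2.5,0,0,0,-5],[0,0.5,3,0,0,0,-7],[0,0.5,3,0,0,0,-7],[0,0.5,3,0,0,0,-7],[0,0.5,3,0,0,0,-7]]'
python3 - <<'E'
from h import *
st();go(Rdown(2.02-90),(.6481,.019,.27))
t=snap("top","t11")
k=white(t,(120,60,400,230));r=cv2.minAreaRect(k);q=cv2.boxPoints(r)
print(r);
E
```

```text
time_s: 27.87
eef_pos: [0.5623, -0.2913, 0.2878]
orientation: [179.9, -0.2, 160.6]
ft_force: [0.6, 0.1, -5.6]
grip_width: 0.199
gripper_force: 59.3
time_s: 28.87
eef_pos: [0.6419, -0.0097, 0.2877]
orientation: [180.0, -0.2, 98.9]
ft_force: [0.4, -0.1, -5.5]
grip_width: 0.194
gripper_force: 59.3
time_s: 29.37
eef_pos: [0.6471, 0.0166, 0.2881]
orientation: [180.0, -0.1, 91.8]
ft_force: [-0.1, -0.3, -4.6]
grip_width: 0.2
gripper_force: 59.2
29.37 [0.6471 0.0166 0.2881] [ 1.7996e+02 -1.0000e-01  9.1810e+01] [-0.1 -0.3 -4.6] 0.2 59.2 [-5.2  4.6 86.1  0.1 89.2 -7. ]
shift cm [ 0.1   0.24 -2.91] turn [-0.1  0.   0.2] TCP [0.6481 0.019  0.259 ]
((379.62158203125, 87.72972869873047), (29.26302146911621, 44.058929443359375), 80.53767395019531)
```

```bash
python3 -m creep '[[0,0.1,0.24,-0.5,0,0,0.2],[0,0.1,0.24,-2,0,0,0.2],[0,0.1,0.24,-3.5,0,0,0.2],[0,0.1,0.24,-5,0,0,0.2],[0,0.1,0.24,-6.5,0,0,0.2],[0,0.1,0.24,-8,0,0,0.2],[0,0.1,0.24,-9.5,0,0,0.2],[0,0.1,0.24,-11,0,0,0.2],[0,0.1,0.24,-12,0,0,0.2],[0,0.1,0.24,-12.3,0,0,0.2],[0,0.1,0.24,-12.3,0,0,0.2],[0,0.1,0.24,-12.3,0,0,0.2]]'
python3 -m creep '[[0,0,0,-0.3,0,0,0],[0,0,0,-0.6,0,0,0],[0,0,0,-0.9,0,0,0],[0,0,0,-1.2,0,0,0],[0,0,0,-1.2,0,0,0]]'
python3 - <<'E'
from h import *
st();t=snap("top","t12");s=snap("side","s12")
cv2.imwrite("pics/z12.png",np.hstack([cv2.resize(t[70:190,170:330],(400,300)),cv2.resize(s[110:260,100:300],(400,300))]))
E
```

```text
time_s: 30.42
eef_pos: [0.6487, 0.02, 0.166]
orientation: [179.9, -0.1, 92.0]
ft_force: [-0.5, 0.3, -4.4]
grip_width: 0.2
gripper_force: 59.2
time_s: 30.83
eef_pos: [0.6478, 0.0201, 0.1525]
orientation: [-180.0, -0.1, 92.0]
ft_force: [-0.7, -0.2, -5.5]
grip_width: 0.199
gripper_force: 59.2
30.83 [0.6478 0.0201 0.1525] [-1.800e+02 -1.400e-01  9.199e+01] [-0.7 -0.2 -5.5] 0.199 59.2 [-4.9  9.8 93.6  0.1 76.6 -6.9]
```

```bash
python3 -m creep '[[0,0,0,-0.2,0,0,0],[0,0,0,-0.4,0,0,0],[0,0,0,-0.6,0,0,0],[0,0,0,-0.8,0,0,0],[0,0,0,-1,0,0,0],[0,0,0,-1,0,0,0],[0,0,0,-1,0,0,0]]'; python3 -m creep '[[0,0,0,-0.1,0,0,0],[0,0,0,-0.2,0,0,0],[0,0,0,-0.2,0,0,0]]'
python3 - <<'E'
from h import *
s=snap("side","s13");t=snap("top","t13")
cv2.imwrite("pics/z13.png",np.hstack([cv2.resize(t[70:190,170:330],(400,300)),cv2.resize(s[110:260,100:300],(400,300))]))
E
```

```text
time_s: 31.52
eef_pos: [0.6482, 0.02, 0.1432]
orientation: [179.9, -0.1, 92.0]
ft_force: [-0.7, 0.1, -5.6]
grip_width: 0.199
gripper_force: 59.3
time_s: 31.77
eef_pos: [0.6485, 0.0201, 0.1415]
orientation: [179.9, -0.1, 92.0]
ft_force: [0.2, -0.9, -5.0]
grip_width: 0.201
gripper_force: 59.4
```

View pics/z13.png

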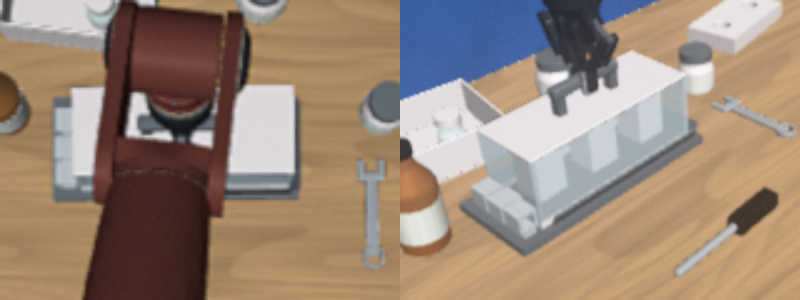

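The hood is inside the lips with its knuckle between the stand's two, at about (500,210) in the right-hand panel. I lower it to contact, then release.

```bash
python3 -m creep '[[0,0,0,-0.1,0,0,0],[0,0,0,-0.2,0,0,0],[0,0,0,-0.3,0,0,0],[0,0,0,-0.3,0,0,0]]'; python3 -m creep '[[0.5,0,0,0,0,0,0],[3,0,0,0,0,0,0],[3,0,0,0,0,0,0],[5,0,0,0,0,0,0],[5,0,0,0,0,0,0],[5,0,0,2,0,0,0],[5,0,0,4,0,0,0],[8.54,0,0,8,0,0,0],[8.54,0,0,12,0,0,0],[8.54,0,0,14,0,0,0]]'
python3 -m creep '[[8.54,-4,-2,0,0,0,0],[8.54,-8,-4,0,0,0,0],[8.54,-12,-6,0,0,0,0],[8.54,-16,-8,0,0,0,0],[8.54,-18,-10,0,0,0,0],[8.54,-20,-14,0,0,0,0],[8.54,-20,-18,0,0,0,0],[8.54,-20,-22,0,0,0,0],[8.54,-20,-26,0,0,0,0],[8.54,-20,-26,0,0,0,0],[8.54,-20,-26,0,0,0,0]]'
python3 - <<'E'
from h import *
st();t=snap("top","t14");s=snap("side","s14")
k=white(t,(170,80,320,165));r=cv2.minAreaRect(k);q=cv2.boxPoints(r)
w=np.array([ray("top",*p,.118)[:2] for p in q]);e=w-np.roll(w,1,0);e=e[np.argmax(np.hypot(*e.T))]
print("hood",w.mean(0).round(4),np.hypot(*e).round(4),np.degrees(np.arctan2(e[1],e[0])).round(2),np.round(r[1],1))
# pin handle: dark; shaft
g=cv2.cvtColor(t,cv2.COLOR_BGR2GRAY);x0,y0,x1,y1=215,175,300,225
m=(g[y0:y1,x0:x1]<75).astype(np.uint8);n,l,sta,ce=cv2.connectedComponentsWithStats(m);print(sta.tolist())
print([ (np.array(x)+[x0,y0]).tolist() for x in ce.round(1)])
cv2.imwrite("pics/z14.png",np.hstack([cv2.resize(t[80:230,170:370],(400,300)),cv2.resize(s[110:260,100:300],(400,300))]))
E
```

```text
time_s: 32.2
eef_pos: [0.6489, 0.0201, 0.1413]
orientation: [179.8, -0.1, 92.0]
ft_force: [-4.7, 0.7, 6.4]
grip_width: 0.2
gripper_force: 60.9
time_s: 33.03
eef_pos: [0.6499, 0.0199, 0.2844]
orientation: [179.5, -0.1, 92.0]
ft_force: [1.2, -0.6, 1.9]
grip_width: 0.976
gripper_force: 0.0
time_s: 33.95
eef_pos: [0.4478, -0.2417, 0.2782]
orientation: [179.9, -0.2, 91.8]
ft_force: [-1.1, -0.4, -0.8]
grip_width: 0.999
gripper_force: 0.0
33.95 [ 0.4478 -0.2417  0.2782] [ 1.7995e+02 -1.6000e-01  9.1780e+01] [-1.1 -0.4 -0.8] 0.999 0.0 [-36.8 -14.3 104.8   0.2  89.5 -38.6]
hood [0.6423 0.0299] 0.2946 -86.96 [38.  95.6]
[[0, 0, 85, 50, 4094], [37, 21, 24, 7, 156]]
[[256.8, 199.5], [263.3, 198.8]]
```

Run:
```python
from h import *
t=cv2.imread("pics/top0.png") if 0 else cv2.imread("pics/t14.png")
x0,y0,x1,y1=205,180,300,220
hs=cv2.cvtColor(t,cv2.COLOR_BGR2HSV)[y0:y1,x0:x1]
m=(hs[...,2]<75).astype(np.uint8);k=max(cv2.findContours(m,0,1)[0],key=cv2.contourArea)+[x0,y0];r=cv2.minAreaRect(k)
w=np.array([ray("top",*p,.024)[:2] for p in cv2.boxPoints(r)]);print("handle",np.round(r[1],1),w.round(4).tolist(),w.mean(0).round(4))
m=((hs[...,1]<60)&(hs[...,2]>90)).astype(np.uint8);n,l,sta,ce=cv2.connectedComponentsWithStats(m)
i=1+np.argmax(sta[1:,4]);ys,xs=np.where(l==i);pts=np.c_[xs+x0,ys+y0].astype(np.float32);print(sta[i])
v=cv2.fitLine(pts,2,0,.01,.01).ravel();print(v)
a=ray("top",pts[:,0].min(),v[3]+(pts[:,0].min()-v[2])*v[1]/v[0],.014)[:2];b=ray("top",pts[:,0].max(),v[3]+(pts[:,0].max()-v[2])*v[1]/v[0],.014)[:2]
print("tip",a.round(4),"neck",b.round(4),"dir",np.degrees(np.arctan2(*(a-b)[::-1])).round(2),np.hypot(*(a-b)).round(4))
h=cv2.cvtColor(t,cv2.COLOR_BGR2HSV);roi=h[80:165,180:310]
for thr in(185,195,200,205):
    k=white(t,(180,80,310,165),thr,15);r=cv2.minAreaRect(k);q=cv2.boxPoints(r);w=np.array([ray("top",*p,.118)[:2] for p in q]);print(thr,np.round(r[1],1),w.round(4).tolist(),w.mean(0).round(4))
```

```text
handle [ 6. 23.] [[0.4222, -0.0139], [0.4241, -0.0898], [0.4043, -0.0902], [0.4025, -0.0144]] [ 0.4133 -0.0521]
[ 14  18  33   5 119]
[ 9.9931556e-01 -3.6992852e-02  2.3573109e+02  1.9982353e+02]
tip [0.4052 0.095 ] neck [ 0.4117 -0.0109] dir 93.52 0.1062
185 [34.8 89.5] [[0.6945, 0.1614], [0.7073, -0.1142], [0.5988, -0.1181], [0.5865, 0.1561]] [0.6468 0.0213]
195 [34.7 89.4] [[0.6944, 0.1614], [0.7073, -0.1139], [0.5991, -0.1179], [0.5868, 0.1561]] [0.6469 0.0214]
200 [34.6 88.5] [[0.6941, 0.1613], [0.7074, -0.1113], [0.5994, -0.1154], [0.5866, 0.1557]] [0.6469 0.0226]
205 [34.6 87.7] [[0.6937, 0.1589], [0.7076, -0.1112], [0.5998, -0.1157], [0.5864, 0.1531]] [0.6469 0.0213]
```

The hood is seated: its centre is within about 2 mm of the stand's and its yaw is about 2.4°. Now the pin, with its handle at (.4135,−.0515) pointing at 93°. I grip the rear half.

```bash
python3 -m creep '[[8.54,-1,5,-4,0,0,1],[8.54,-2,9,-8,0,0,1],[8.54,-3,13,-12,0,0,1],[8.54,-3.3,16.5,-15,0,0,1],[8.54,-3.3,16.5,-18,0,0,1],[8.54,-3.3,16.5,-20,0,0,1],[8.54,-3.3,16.5,-20,0,0,1],[8.54,-3.3,16.5,-20,0,0,1]]'
python3 - <<'E'
from h import *
st();go(Rdown(-87),(.4148,-.0765,.022))
t=snap("top","t15")
E
```

```text
time_s: 34.72
eef_pos: [0.4111, -0.071, 0.0734]
orientation: [-179.6, -0.4, 93.3]
ft_force: [-0.2, -0.9, 0.1]
grip_width: 1.004
gripper_force: 0.0
34.72 [ 0.4111 -0.071   0.0734] [-179.57   -0.37   93.26] [-0.2 -0.9  0.1] 1.004 0.0 [-20.2 -17.2 127.4   0.2  70.3 -23.5]
shift cm [ 0.37 -0.55 -6.24] turn [-0.3 -0.4 -0.3] TCP [ 0.4148 -0.0765  0.011 ]
```

```bash
python3 -m creep '[[8.54,0.3,-0.4,-2,-0.3,-0.4,-0.3],[8.54,0.3,-0.4,-4,-0.3,-0.4,-0.3],[8.54,0.3,-0.4,-5.5,-0.3,-0.4,-0.3],[8.54,0.3,-0.4,-5.9,-0.3,-0.4,-0.3],[8.54,0.3,-0.4,-5.9,-0.3,-0.4,-0.3],[8.54,0.3,-0.4,-5.9,-0.3,-0.4,-0.3]]'
python3 - <<'E'
from h import *
st();go(Rdown(-87),(.4148,-.0765,.022))
E
```

```text
time_s: 35.27
eef_pos: [0.4199, -0.0796, 0.0213]
orientation: [179.4, 0.3, 92.7]
ft_force: [1.1, 0.5, 0.5]
grip_width: 1.005
gripper_force: 0.0
35.27 [ 0.4199 -0.0796  0.0213] [179.38   0.26  92.7 ] [1.1 0.5 0.5] 1.005 0.0 [-20.7 -11.  128.2   0.   62.1 -23.4]
shift cm [-0.51  0.31 -1.03] turn [0.2 0.6 0.3] TCP [ 0.4148 -0.0765  0.011 ]
```

```bash
python3 -m creep '[[8.54,0,0,0,0,0,0],[8.54,0,0,0,0,0,0],[8.54,0,0,0,0,0,0],[8.54,0,0,0,0,0,0]]'
python3 - <<'E'
from h import *
st();go(Rdown(-87),(.4148,-.0765,.022))
E
```

```text
time_s: 35.6
eef_pos: [0.4188, -0.0792, 0.0201]
orientation: [179.5, 0.2, 92.7]
ft_force: [0.0, 0.2, 0.3]
grip_width: 1.002
gripper_force: 0.0
35.6 [ 0.4188 -0.0792  0.0201] [179.47   0.22  92.69] [0.  0.2 0.3] 1.002 0.0 [-20.7 -10.9 128.3   0.   62.1 -23.4]
shift cm [-0.4   0.27 -0.91] turn [0.2 0.5 0.3] TCP [ 0.4148 -0.0765  0.011 ]
```

```bash
python3 -m creep '[[8.54,-0.4,0.3,-0.5,0.2,0.5,0.3],[8.54,-0.4,0.3,-0.8,0.2,0.5,0.3],[8.54,-0.4,0.3,-0.8,0.2,0.5,0.3],[8.54,-0.4,0.3,-0.8,0.2,0.5,0.3],[5,-0.4,0.3,-0.8,0.2,0.5,0.3],[3,-0.4,0.3,-0.8,0.2,0.5,0.3],[0,-0.4,0.3,-0.8,0.2,0.5,0.3],[0,-0.4,0.3,-0.8,0.2,0.5,0.3],[0,-0.4,0.3,-0.8,0.2,0.5,0.3],[0,-0.4,0.3,-0.8,0.2,0.5,0.3],[0,-0.4,0.3,-0.8,0.2,0.5,0.3],[0,-0.4,0.3,-0.8,0.2,0.5,0.3]]'
python3 -m creep '[[0,0,0,0,0,0,0],[0,0,0,0,0,0,0],[0,0,0,2,0,0,0],[0,0,0,5,0,0,0],[0,0,0,8,0,0,0],[0,0,0,8,0,0,0],[0,0,0,8,0,0,0],[0,0,0,8,0,0,0]]'
python3 - <<'E'
from h import *
st();
a=np.radians(2.02);B=np.array([.6481,.019])+[np.cos(a)*-.26-np.sin(a)*.1555,np.sin(a)*-.26+np.cos(a)*.1555]
print(B);go(Rdown(2.02-180),(*B,.09))
E
```

```text
time_s: 36.6
eef_pos: [0.4147, -0.0762, 0.0118]
orientation: [180.0, -0.0, 93.0]
ft_force: [0.5, 0.4, 0.8]
grip_width: 0.268
gripper_force: 59.2
time_s: 37.27
eef_pos: [0.4134, -0.0757, 0.0903]
orientation: [-179.9, -0.1, 93.0]
ft_force: [0.6, -0.1, -1.0]
grip_width: 0.27
gripper_force: 58.8
37.27 [ 0.4134 -0.0757  0.0903] [-1.7987e+02 -8.0000e-02  9.2990e+01] [ 0.6 -0.1 -1. ] 0.27 58.8 [-20.6 -18.5 126.6   0.   72.  -23.6]
[0.38278045 0.1652388 ]
shift cm [-3.06 24.09 -1.13] turn [ -0.2  -0.  -91. ] TCP [0.3828 0.1652 0.079 ]
```

```bash
python3 -m creep '[[0,-0.3,2,0,0,0,-6],[0,-0.6,4,0,0,0,-12],[0,-0.9,6,0,0,0,-18],[0,-1.2,8,0,0,0,-24],[0,-1.5,10,0,0,0,-30],[0,-1.8,12,0,0,0,-36],[0,-2.1,14,0,0,0,-42],[0,-2.4,16,0,0,0,-48],[0,-2.7,18,0,0,0,-54],[0,-3,20,0,0,0,-60],[0,-3,22,0,0,0,-66],[0,-3,24.1,0,0,0,-72]]'
python3 -m creep '[[0,0,0,0,0,0,-6],[0,0,0,-0.5,0,0,-12],[0,0,0,-1,0,0,-18],[0,0,0,-1,0,0,-19],[0,0,0,-1,0,0,-19],[0,0,0,-1,0,0,-19],[0,0,0,-1,0,0,-19]]'
python3 - <<'E'
from h import *
st();t=snap("top","t16");s=snap("side","s16")
go(Rdown(2.02-180),(.3828,.1652,.09))
R=Ro.from_euler('xyz',manip.state()["orientation"],degrees=True).as_matrix()
e=manip.state()["eef_pos"];print("x axis",R[:,0].round(3))
d=R[:,0]; 
tip=e+d*.175+np.array([0,0,.0]);print("exp tip",tip.round(4),proj("top",tip).round(1),proj("side",tip).round(1))
def shaft(im,c,hw):
    x0,y0=int(c[0])-hw,int(c[1])-hw;return im[y0:y0+2*hw,x0:x0+2*hw]
cv2.imwrite("pics/z16.png",np.hstack([cv2.resize(t[100:220,150:310],(400,300)),cv2.resize(s[160:310,70:270],(400,300))]))
E
```

```text
time_s: 38.27
eef_pos: [0.3821, 0.1655, 0.0888]
orientation: [-179.9, 0.2, 20.7]
ft_force: [-0.9, 0.7, -1.7]
grip_width: 0.266
gripper_force: 58.7
time_s: 38.85
eef_pos: [0.384, 0.1649, 0.081]
orientation: [-180.0, 0.0, 2.1]
ft_force: [-0.9, 0.1, -0.1]
grip_width: 0.27
gripper_force: 58.9
38.85 [0.384  0.1649 0.081 ] [-1.7998e+02  1.0000e-02  2.0600e+00] [-0.9  0.1 -0.1] 0.27 58.9 [ 13.  -18.2 127.4   0.   70.9 100.9]
shift cm [-0.15  0.03 -0.25] turn [-0.  0. -0.] TCP [0.3828 0.1652 0.079 ]
x axis [0.999 0.035 0.001]
exp tip [0.5592 0.1711 0.0816] [194.6 150.5] [167.6 211.4]
```

View pics/z16.png

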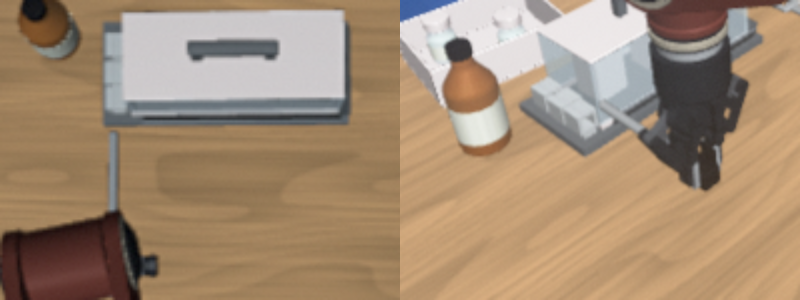

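The shaft points at the first knuckle, with its tip near top pixel (194.8,152.8). I measure the shaft in both views before lowering it.

```bash
cat >> h.py <<'E'
def shaftline(im,box,smax=60,vmin=95):
    x0,y0,x1,y1=box;hs=cv2.cvtColor(im,cv2.COLOR_BGR2HSV)[y0:y1,x0:x1]
    m=((hs[...,1]<smax)&(hs[...,2]>vmin)).astype(np.uint8)
    n,l,sta,ce=cv2.connectedComponentsWithStats(m);i=1+np.argmax(sta[1:,4]);ys,xs=np.where(l==i)
    p=np.c_[xs+x0,ys+y0].astype(np.float32);return p,cv2.fitLine(p,2,0,.01,.01).ravel(),sta[i]
E
python3 - <<'E'
from h import *
t=cv2.imread("pics/t16.png");s=cv2.imread("pics/s16.png")
p,v,a=shaftline(t,(184,152,206,184));print("top",v.round(3),a)
p2,v2,a2=shaftline(s,(172,208,190,230));print("side",v2.round(3),a2)
# points: top view line at z guess; expected line ends
for r in(156,180):
    u=v[2]+(r-v[3])*v[0]/v[1]; print(r,u.round(2),ray("top",u,r,.081+.001).round(4))
e=np.array([.384,.1649,.081])
for d in(.09,.12,.15,.17):
    X=e+np.array([.999,.036,0])*d; X[2]=.082
    a=proj("top",X);b=proj("side",X);vv=v2[3]+(b[0]-v2[2])*v2[1]/v2[0]
    print(d,a.round(1),"line u",(v[2]+(a[1]-v[3])*v[0]/v[1]).round(2),b.round(1),"side line v",vv.round(2))
hs=cv2.cvtColor(s,cv2.COLOR_BGR2HSV)
print(hs[205:235,165:195,2][::2,::2])
E
```

```text
top [ 2.20000e-02 -1.00000e+00  1.94637e+02  1.68611e+02] [  9   0   4  32 113]
side [  0.396  -0.918 179.9   217.418] [  0   0  18  22 340]
156 194.91 [0.5416 0.1694 0.082 ]
180 194.39 [0.4658 0.1685 0.082 ]
0.09 [194.6 177.4] line u 194.45 [191.5 226.9] side line v 190.54
0.12 [194.6 167.9] line u 194.65 [182.8 221.2] side line v 210.74
0.15 [194.5 158.4] line u 194.86 [174.4 215.7] side line v 230.18
0.17 [194.5 152.1] line u 194.99 [169.  212.2] side line v 242.75
[[162 190 209 216 218 218 216 210 185 181 182 183 183 180 180]
 [162 176 203 217 218 218 196 182 183 182 182 181 184 191 182]
 [149 163 198 202 204 183 181 181 183 182 180 181 187 165 115]
 [151 150 168 185 168 168 182 182 182 180 193 176 140  88  89]
 [208 167 163 171 184 176 168 179 183 190 158 105  80 105 123]
 [205 198 183 152 155 181 183 166 163 124  85  90 117 124 117]
 [164 187 175 184 168 139 169 184 176 122 111 125 121 116 116]
 [146 183 170 185 199 212 123 157 180 183 157 120 115 130 182]
 [201 184 179 215 222 217  96 115 138 173 181 175 142 194 205]
 [204 187 153 218 183 134 124 125 115 119 158 181 181 165 167]
 [195 194 125 143 125 127 119 117 118 176 184 142 152  76  84]
 [180 135 127 124 123 118 117 133 201 206 192 175  95  71 105]
 [125 126 123 115 117 117 176 207 197 184 186 193 125  79 101]
 [125 123 118 117 134 206 203 184 185 192 195 202 201 126  80]
 [119 116 116 177 203 195 184 189 195 199 201 198 195 193 121]]
```

```bash
python3 -m creep '[[0,0,0,-1.5,0,0,0],[0,0,0,-3,0,0,0],[0,0,0,-4.2,0,0,0],[0,0,0,-4.6,0,0,0],[0,0,0,-4.6,0,0,0],[0,0,0,-4.6,0,0,0],[0,0,0,-4.6,0,0,0],[0,0,0,-4.6,0,0,0]]'
python3 - <<'E'
from h import *
st();t=snap("top","t17");s=snap("side","s17")
p,v,a=shaftline(t,(184,150,206,186));print("top",v.round(3),a)
for r in(a[1]+150,160,170,180): print(r,ray("top",v[2]+(r-v[3])*v[0]/v[1],r,.036).round(4))
e=manip.state()["eef_pos"]
hs=cv2.cvtColor(s,cv2.COLOR_BGR2HSV)
for d in(.10,.12,.14,.16):
    X=np.array([e[0]+d,e[1]+.0353*d,.034]);b=proj("side",X);
    c=int(round(b[0]));print(d,b.round(1),"col",c,"V",hs[int(b[1])-9:int(b[1])+10,c,2],"S",hs[int(b[1])-9:int(b[1])+10,c,1])
E
```

```text
time_s: 39.62
eef_pos: [0.3852, 0.1652, 0.0365]
orientation: [-179.9, -0.2, 2.0]
ft_force: [0.3, 0.3, -0.3]
grip_width: 0.265
gripper_force: 58.9
39.62 [0.3852 0.1652 0.0365] [-1.7995e+02 -1.5000e-01  2.0000e+00] [ 0.3  0.3 -0.3] 0.265 58.9 [ 13.  -13.7 128.6   0.   64.9 101. ]
top [ 2.00000e-02 -1.00000e+00  1.96598e+02  1.70060e+02] [ 11   4   4  32 117]
154 [0.5549 0.1699 0.036 ]
160 [0.5352 0.1697 0.036 ]
170 [0.5023 0.1692 0.036 ]
180 [0.4695 0.1688 0.036 ]
0.1 [190.6 240.4] col 191 V [198 197 195 190 176 166 177 184 181 168 139 147 147 130 122 154 188 199
 198] S [100  98 101  98  74  17   7   8   7   8   4  66  87  86  86  98 100 101
 100]
0.12 [185.  236.6] col 185 V [196 186 188 189 170 165 180 185 177 159 141 176 198 194 198 199 195 199
 202] S [ 99  99 100  97  65  11   7   8   6   5  27  87  99 100 100 100 101 101
 102]
0.14 [179.5 232.8] col 180 V [123 118 119 135 153 160 175 182 183 170 143 162 195 202 201 198 198 196
 197] S [ 15  13  13  28  58  21   7   7   7   8   4  66  99 100 101 100 102 101
 100]
0.16 [174.2 229.2] col 174 V [225 225 207 158 160 181 186 184 166 135 134 181 207 203 191 188 193 193
 197] S [  3   5   7   6  11   7   7   6   8   6  32  79  94  99  99  99 100  99
 100]
```

Run:
```python
from h import *
s=cv2.imread("pics/side0.png");a=np.radians(2.02)
def sw(x,y,z): return np.array([.6481+np.cos(a)*x-np.sin(a)*y,.019+np.sin(a)*x+np.cos(a)*y,z])
for xs in((-.055,-.025),(.015,.045)):
    P8=np.array([proj("side",sw(x,y,z)) for x in xs for y in(.141,.169) for z in(.02,.048)]);print("pred bbox",P8.min(0).round(1),P8.max(0).round(1))
hs=cv2.cvtColor(s,cv2.COLOR_BGR2HSV);x0,y0,x1,y1=130,190,178,232
m=((hs[y0:y1,x0:x1,1]<60)&(hs[y0:y1,x0:x1,2]>135)).astype(np.uint8);n,l,st_,ce=cv2.connectedComponentsWithStats(m)
print([(q[0]+x0,q[1]+y0,q[0]+q[2]+x0-1,q[1]+q[3]+y0-1,q[4]) for q in st_[1:] if q[4]>15])
for y,px in((-.09,0),(0,0),(.09,0)):
    print("peg top pred",proj("side",sw(0,y,.098)).round(1))
for b in((155,170,185,195),(185,155,205,175),(208,145,230,165)):
    r=hs[b[1]:b[3],b[0]:b[2]];mm=((r[...,1]<60)&(r[...,2]>110)).astype(np.uint8);ys,xs=np.where(mm);print("peg top seen row",ys.min()+b[1],"cols",xs[ys<ys.min()+5].min()+b[0],xs[ys<ys.min()+5].max()+b[0])
P=[proj("side",sw(.011*c,y+.011*d,.098)).round(1).tolist() for y in(.09,0,-.09) for c,d in((1,0),(-1,0),(0,1),(0,-1))];print(P)
```

```text
pred bbox [150.3 209.4] [168.6 228.7]
pred bbox [133.9 198.5] [151.8 216.8]
[(np.int32(130), np.int32(190), np.int32(146), np.int32(196), np.int32(68)), (np.int32(167), np.int32(190), np.int32(174), np.int32(208), np.int32(104)), (np.int32(135), np.int32(198), np.int32(169), np.int32(229), np.int32(437))]
peg top pred [217.1 153. ]
peg top pred [193.1 166.1]
peg top pred [166.4 180.6]
peg top seen row 175 cols 155 184
peg top seen row 155 cols 185 189
peg top seen row 151 cols 214 221
[[163.8, 179.0], [169.2, 182.2], [163.0, 182.5], [169.9, 178.7], [190.4, 164.7], [195.8, 167.5], [190.0, 167.8], [196.2, 164.4], [214.4, 151.7], [219.9, 154.3], [214.3, 154.5], [219.9, 151.5]]
```

Run:
```python
from h import *
from scipy.optimize import brentq
st();t=snap("top","t18");s=snap("side","s18");e=manip.state()["eef_pos"]
p,v,a=shaftline(t,(184,150,206,186));hs=cv2.cvtColor(s,cv2.COLOR_BGR2HSV)
for x in(.48,.495,.51,.525,.54):
    z=.034
    for _ in range(4):
        f=lambda r:ray("top",v[2]+(r-v[3])*v[0]/v[1],r,z)[0]-x
        r=brentq(f,130,200);y=ray("top",v[2]+(r-v[3])*v[0]/v[1],r,z)[1]
        u=proj("side",(x,y,z));c=int(round(u[0]));r0=int(u[1])-8
        col=hs[r0:r0+16,c,1]<50; n,l,q,ce=cv2.connectedComponentsWithStats(col.astype(np.uint8).reshape(-1,1))
        i=1+np.argmin([abs(ce[k][1]-6.5) for k in range(1,n)]);vo=r0+ce[i][1]+ (0)
        # shift along column slope: line slope in side
        u2=proj("side",(x+.01,y,z));sl=(u2[1]-u[1])/(u2[0]-u[0]);vo+=sl*(u[0]-c)
        g=brentq(lambda zz:proj("side",(x,y,zz))[1]-sl*(proj("side",(x,y,zz))[0]-u[0])-vo,-.05,.12);z=g
    b=.1720-.0353*(.5877-x);print(x,"y",y.round(4),"bore y",round(b,4),"z",round(z,4),"rows",q[i][3])
```

```text
39.72 [0.3849 0.1652 0.0362] [-1.7995e+02 -1.2000e-01  2.0000e+00] [-0.1 -0.1 -1.2] 0.267 58.9 [ 13.  -13.6 128.7   0.   64.9 101. ]
0.48 y 0.1682 bore y 0.1682 z 0.0401 rows 6
0.495 y 0.1683 bore y 0.1687 z 0.0405 rows 6
0.51 y 0.1685 bore y 0.1693 z 0.0409 rows 6
0.525 y 0.1686 bore y 0.1698 z 0.0414 rows 6
0.54 y 0.1662 bore y 0.1703 z 0.0638 rows 16
```

The side view puts the shaft about 5 mm above the bore axis, so I lower it and re-measure.

```bash
cat > m.py <<'E'
from h import *
from scipy.optimize import brentq
def meas(xs,tag):
    st();t=snap("top","t"+tag);s=snap("side","s"+tag)
    p,v,a=shaftline(t,(184,150,206,186));hs=cv2.cvtColor(s,cv2.COLOR_BGR2HSV);o=[]
    for x in xs:
        z=.034
        for _ in range(4):
            r=brentq(lambda r:ray("top",v[2]+(r-v[3])*v[0]/v[1],r,z)[0]-x,120,210);y=ray("top",v[2]+(r-v[3])*v[0]/v[1],r,z)[1]
            u=proj("side",(x,y,z));c=int(round(u[0]));r0=int(u[1])-8
            col=hs[r0:r0+16,c,1]<50;n,l,q,ce=cv2.connectedComponentsWithStats(col.astype(np.uint8).reshape(-1,1))
            i=1+np.argmin([abs(ce[k][1]-6.5) for k in range(1,n)]);u2=proj("side",(x+.01,y,z));sl=(u2[1]-u[1])/(u2[0]-u[0]);vo=r0+ce[i][1]+sl*(u[0]-c)
            z=brentq(lambda zz:proj("side",(x,y,zz))[1]-sl*(proj("side",(x,y,zz))[0]-u[0])-vo,-.08,.15)
        print(x,"y",y.round(4),"bore y",round(.1720-.0353*(.5877-x),4),"z",round(z,4),"rows",q[i][3]);o.append((x,y,z,q[i][3]))
    o=np.array([k[:3] for k in o if k[3]<9])
    if len(o)>2: print("fit z at .49,.56",np.polyval(np.polyfit(o[:,0],o[:,2],1),[.49,.56]).round(4),"slope deg",np.degrees(np.polyfit(o[:,0],o[:,2],1)[0]).round(2))
E
python3 -m creep '[[0,0,0.05,-0.3,0,0,0],[0,0,0.05,-0.5,0,0,0],[0,0,0.05,-0.5,0,0,0],[0,0,0.05,-0.5,0,0,0],[0,0,0.05,-0.5,0,0,0]]'
python3 - <<'E'
from m import *
meas(np.arange(.47,.56,.006),"19")
E
```

```text
time_s: 40.23
eef_pos: [0.3842, 0.1655, 0.0303]
orientation: [-180.0, -0.0, 2.0]
ft_force: [-0.1, 0.2, 0.1]
grip_width: 0.266
gripper_force: 58.9
40.23 [0.3842 0.1655 0.0303] [-1.7997e+02 -2.0000e-02  1.9900e+00] [-0.1  0.2  0.1] 0.266 58.9 [ 13.1 -13.  128.8   0.   64.2 101.1]
0.47 y 0.1689 bore y 0.1678 z 0.028 rows 10
0.476 y 0.1688 bore y 0.1681 z 0.0296 rows 10
0.482 y 0.1684 bore y 0.1683 z 0.0334 rows 6
0.488 y 0.1683 bore y 0.1685 z 0.0351 rows 6
0.494 y 0.1686 bore y 0.1687 z 0.0338 rows 6
0.5 y 0.1686 bore y 0.1689 z 0.0347 rows 6
0.506 y 0.1689 bore y 0.1691 z 0.0335 rows 6
0.512 y 0.1688 bore y 0.1693 z 0.0352 rows 6
0.518 y 0.1688 bore y 0.1695 z 0.0361 rows 6
0.524 y 0.1691 bore y 0.1698 z 0.0349 rows 6
0.53 y 0.1673 bore y 0.17 z 0.0519 rows 16
0.536 y 0.1668 bore y 0.1702 z 0.0558 rows 16
0.542 y 0.1667 bore y 0.1704 z 0.0575 rows 16
0.548 y 0.1666 bore y 0.1706 z 0.062 rows 16
0.554 y 0.1678 bore y 0.1708 z 0.0514 rows 16
0.56 y 0.1677 bore y 0.171 z 0.0532 rows 16
fit z at .49,.56 [0.0341 0.0366] slope deg 2.07
```

```bash
python3 -m creep '[[0,0.5,0.02,-0.1,0,0,0],[0,1,0.04,-0.15,0,0,0],[0,1.5,0.06,-0.15,0,0,0],[0,2,0.07,-0.15,0,0,0],[0,2.3,0.08,-0.15,0,0,0],[0,2.3,0.08,-0.15,0,0,0]]'
python3 -m creep '[[0,0.3,0.01,0,0,0,0],[0,0.6,0.02,0,0,0,0],[0,0.6,0.02,0,0,0,0]]'
python3 -m creep '[[0,0.3,0.01,0,0,0,0],[0,0.6,0.02,0,0,0,0],[0,0.6,0.02,0,0,0,0]]'
python3 -m creep '[[0,0.3,0.01,0,0,0,0],[0,0.6,0.02,0,0,0,0],[0,0.6,0.02,0,0,0,0]]'
```

```text
time_s: 40.83
eef_pos: [0.4082, 0.1664, 0.0291]
orientation: [-180.0, -0.1, 2.0]
ft_force: [0.1, 1.1, -1.0]
grip_width: 0.265
gripper_force: 58.9
time_s: 41.08
eef_pos: [0.4138, 0.1666, 0.0291]
orientation: [-180.0, -0.1, 2.0]
ft_force: [0.7, 0.3, 0.5]
grip_width: 0.266
gripper_force: 58.9
time_s: 41.33
eef_pos: [0.42, 0.1668, 0.0292]
orientation: [-180.0, -0.1, 2.0]
ft_force: [0.4, -0.3, 0.1]
grip_width: 0.265
gripper_force: 59.0
time_s: 41.58
eef_pos: [0.4266, 0.167, 0.0295]
orientation: [-180.0, -0.2, 2.0]
ft_force: [1.4, -0.2, 0.2]
grip_width: 0.269
gripper_force: 59.1
```

```bash
for i in 1 ; do python3 -m creep '[[0,0.3,0.01,0,0,0,0],[0,0.6,0.02,0,0,0,0],[0,0.9,0.03,0,0,0,0],[0,1.2,0.04,0,0,0,0],[0,1.2,0.04,0,0,0,0]]'; done
python3 -m creep '[[0,0.3,0.01,0,0,0,0],[0,0.6,0.02,0,0,0,0],[0,0.6,0.02,0,0,0,0]]'
python3 -m creep '[[0,0.3,0.01,0,0,0,0],[0,0.6,0.02,0,0,0,0],[0,0.6,0.02,0,0,0,0]]'
python3 - <<'E'
from m import *
meas(np.arange(.53,.565,.005),"20")
E
```

```text
time_s: 42.0
eef_pos: [0.4383, 0.1674, 0.0293]
orientation: [-180.0, -0.1, 2.0]
ft_force: [0.9, 0.7, 0.6]
grip_width: 0.271
gripper_force: 59.2
time_s: 42.25
eef_pos: [0.444, 0.1676, 0.0291]
orientation: [-180.0, -0.1, 2.0]
ft_force: [0.8, 0.7, 1.6]
grip_width: 0.265
gripper_force: 59.2
time_s: 42.5
eef_pos: [0.4501, 0.1678, 0.0292]
orientation: [-180.0, -0.1, 2.0]
ft_force: [0.1, 0.3, 1.8]
grip_width: 0.264
gripper_force: 59.3
42.5 [0.4501 0.1678 0.0292] [-1.7996e+02 -1.0000e-01  1.9900e+00] [0.1 0.3 1.8] 0.264 59.3 [ 11.5  -3.4 120.5   0.   62.8  99.6]
0.53 y 0.1682 bore y 0.17 z 0.0462 rows 16
0.535 y 0.1685 bore y 0.1701 z 0.0477 rows 16
0.54 y 0.1692 bore y 0.1703 z 0.0471 rows 16
0.545 y 0.1699 bore y 0.1705 z 0.0456 rows 16
0.55 y 0.1697 bore y 0.1707 z 0.0509 rows 16
0.555 y 0.1705 bore y 0.1708 z 0.0495 rows 16
0.56 y 0.1704 bore y 0.171 z 0.0549 rows 16
```

```bash
python3 -m creep '[[0,0.2,0.01,0.05,0,0,0],[0,0.4,0.02,0.1,0,0,0],[0,0.4,0.02,0.1,0,0,0]]'
python3 -m creep '[[0,0.3,0.01,0,0,0,0],[0,0.6,0.02,0,0,0,0],[0,0.6,0.02,0,0,0,0]]'
python3 -m creep '[[0,0.3,0.01,0,0,0,0],[0,0.6,0.02,0,0,0,0],[0,0.6,0.02,0,0,0,0]]'
python3 -m creep '[[0,0.3,0.01,0,0,0,0],[0,0.6,0.02,0,0,0,0],[0,0.6,0.02,0,0,0,0]]'
python3 -m creep '[[0,0.3,0.01,0,0,0,0],[0,0.6,0.02,0,0,0,0],[0,0.6,0.02,0,0,0,0]]'
```

```text
time_s: 42.85
eef_pos: [0.4534, 0.1679, 0.0299]
orientation: [-180.0, -0.0, 2.0]
ft_force: [-0.3, -0.2, 1.1]
grip_width: 0.274
gripper_force: 59.2
time_s: 43.1
eef_pos: [0.4599, 0.1681, 0.03]
orientation: [-180.0, -0.1, 2.0]
ft_force: [0.9, -0.1, 0.3]
grip_width: 0.265
gripper_force: 59.1
time_s: 43.35
eef_pos: [0.466, 0.1683, 0.0301]
orientation: [-180.0, -0.1, 2.0]
ft_force: [0.9, -0.1, 0.3]
grip_width: 0.27
gripper_force: 59.1
time_s: 43.6
eef_pos: [0.472, 0.1686, 0.0301]
orientation: [-180.0, -0.1, 2.0]
ft_force: [1.0, 0.2, 0.5]
grip_width: 0.266
gripper_force: 59.1
time_s: 43.85
eef_pos: [0.478, 0.1688, 0.0301]
orientation: [-180.0, -0.1, 2.0]
ft_force: [1.2, 0.1, -0.2]
grip_width: 0.269
gripper_force: 59.2
```

```bash
python3 -m creep '[[0,0.3,0.01,0,0,0,0],[0,0.6,0.02,0,0,0,0],[0,0.6,0.02,0,0,0,0]]'
python3 -m creep '[[0,0.3,0.01,0,0,0,0],[0,0.6,0.02,0,0,0,0],[0,0.6,0.02,0,0,0,0]]'
python3 -m creep '[[0,0.3,0.01,0,0,0,0],[0,0.6,0.02,0,0,0,0],[0,0.6,0.02,0,0,0,0]]'
python3 -m creep '[[0,0.3,0.01,0,0,0,0],[0,0.6,0.02,0,0,0,0],[0,0.9,0.03,0,0,0,0],[0,1.2,0.04,0,0,0,0],[0,1.2,0.04,0,0,0,0]]'
python3 -m creep '[[0,0.3,0.01,0,0,0,0],[0,0.6,0.02,0,0,0,0],[0,0.6,0.02,0,0,0,0]]'
```

```text
time_s: 44.1
eef_pos: [0.484, 0.169, 0.0301]
orientation: [-180.0, -0.1, 2.0]
ft_force: [0.9, -0.4, 1.2]
grip_width: 0.264
gripper_force: 59.2
time_s: 44.35
eef_pos: [0.49, 0.1692, 0.0301]
orientation: [-180.0, -0.1, 2.0]
ft_force: [0.4, 0.9, 0.7]
grip_width: 0.268
gripper_force: 59.2
time_s: 44.6
eef_pos: [0.496, 0.1694, 0.0301]
orientation: [-180.0, -0.1, 2.0]
ft_force: [1.1, -0.3, 1.7]
grip_width: 0.264
gripper_force: 59.2
time_s: 45.02
eef_pos: [0.5082, 0.1698, 0.0302]
orientation: [-180.0, -0.1, 2.0]
ft_force: [0.4, 0.0, 1.5]
grip_width: 0.266
gripper_force: 59.3
time_s: 45.27
eef_pos: [0.5141, 0.17, 0.0301]
orientation: [-180.0, -0.1, 2.0]
ft_force: [-0.2, -0.2, 2.6]
grip_width: 0.269
gripper_force: 59.3
```

Home is about 8 mm further. I advance in 2 mm steps until the handle stops.

```bash
python3 -m creep '[[0,0.2,0.01,0,0,0,0],[0,0.4,0.015,0,0,0,0],[0,0.5,0.02,0,0,0,0],[0,0.5,0.02,0,0,0,0]]'
python3 -m creep '[[0,0.2,0.01,0,0,0,0],[0,0.2,0.01,0,0,0,0]]'
python3 -m creep '[[0,0.2,0.01,0,0,0,0],[0,0.2,0.01,0,0,0,0]]'
python3 -m creep '[[0,0.2,0.01,0,0,0,0],[0,0.2,0.01,0,0,0,0]]'
```

```text
time_s: 45.6
eef_pos: [0.5187, 0.1702, 0.03]
orientation: [-180.0, -0.1, 2.0]
ft_force: [-1.6, 0.0, 4.2]
grip_width: 0.265
gripper_force: 59.5
time_s: 45.77
eef_pos: [0.5206, 0.1703, 0.0301]
orientation: [-180.0, -0.1, 2.0]
ft_force: [-1.9, -0.2, 2.8]
grip_width: 0.266
gripper_force: 59.5
time_s: 45.93
eef_pos: [0.5227, 0.1704, 0.0301]
orientation: [-180.0, -0.1, 2.0]
ft_force: [-1.6, -0.5, 4.0]
grip_width: 0.263
gripper_force: 59.6
time_s: 46.1
eef_pos: [0.5247, 0.1705, 0.0301]
orientation: [-180.0, -0.1, 2.0]
ft_force: [-1.6, -0.0, 3.3]
grip_width: 0.268
gripper_force: 59.6
```

```bash
python3 -m creep '[[0,0.2,0.01,0,0,0,0],[0,0.2,0.01,0,0,0,0]]'
python3 -m creep '[[0,0.15,0.01,0,0,0,0],[0,0.15,0.01,0,0,0,0]]'
python3 -m creep '[[0,0.15,0.01,0,0,0,0],[0,0.15,0.01,0,0,0,0]]'
```

```text
time_s: 46.27
eef_pos: [0.5267, 0.1706, 0.0301]
orientation: [-180.0, -0.1, 2.0]
ft_force: [-2.4, -0.6, 4.9]
grip_width: 0.266
gripper_force: 59.6
time_s: 46.43
eef_pos: [0.527, 0.1703, 0.0299]
orientation: [180.0, 0.1, 2.0]
ft_force: [-7.3, -1.5, 8.6]
grip_width: 0.269
gripper_force: 59.9
time_s: 46.6
eef_pos: [0.527, 0.17, 0.0294]
orientation: [179.9, 0.3, 2.0]
ft_force: [-10.5, -2.9, 11.3]
grip_width: 0.265
gripper_force: 60.3
```

The handle has stopped against the first knuckle. I relieve the pressure, release, rise and check.

```bash
python3 -m creep '[[0,-0.2,-0.01,0,0,0,0],[0,-0.2,-0.01,0,0,0,0],[3.5,-0.2,-0.01,0,0,0,0],[5,-0.2,-0.01,0,0,0,0],[6,-0.2,-0.01,0,0,0,0],[6,-0.2,-0.01,0,0,0,0],[6,-0.2,-0.01,0,0,0,0],[6,-0.2,-0.01,2,0,0,0],[6,-1,-0.01,5,0,0,0],[6,-3,-0.01,9,0,0,0],[6,-5,-1,13,0,0,0]]'
python3 -m creep '[[6,-3,-4,2,0,0,0],[6,-5,-8,4,0,0,0],[6,-6,-12,4,0,0,0],[6,-6,-16,4,0,0,0],[6,-6,-20,4,0,0,0],[6,-6,-24,4,0,0,0],[6,-6,-28,4,0,0,0],[6,-6,-28,4,0,0,0],[6,-6,-28,4,0,0,0]]'
python3 - <<'E'
from h import *
st();t=snap("top","t30");s=snap("side","s30")
x0,y0,x1,y1=180,135,215,185
hs=cv2.cvtColor(t,cv2.COLOR_BGR2HSV)[y0:y1,x0:x1]
m=(hs[...,2]<75).astype(np.uint8);k=max(cv2.findContours(m,0,1)[0],key=cv2.contourArea)+[x0,y0];r=cv2.minAreaRect(k)
w=np.array([ray("top",*p,.046)[:2] for p in cv2.boxPoints(r)]);print("handle",w.round(4).tolist(),w.mean(0).round(4))
a=np.radians(2.02);d=w.mean(0)-[.6481,.019];print("in stand frame",(d[0]*np.cos(a)+d[1]*np.sin(a)).round(4),(-d[0]*np.sin(a)+d[1]*np.cos(a)).round(4))
k=white(t,(180,80,310,165),205,15);r=cv2.minAreaRect(k);q=cv2.boxPoints(r);w=np.array([ray("top",*p,.118)[:2] for p in q]);print(w.mean(0).round(4),np.round(r[1],1))
E
```

```text
time_s: 47.52
eef_pos: [0.4814, 0.1627, 0.1543]
orientation: [-180.0, 0.1, 2.0]
ft_force: [0.4, -0.5, 0.5]
grip_width: 0.705
gripper_force: 0.0
time_s: 48.27
eef_pos: [0.4222, -0.1202, 0.1938]
orientation: [-180.0, -0.0, 1.7]
ft_force: [0.2, 0.5, -0.5]
grip_width: 0.702
gripper_force: 0.0
48.27 [ 0.4222 -0.1202  0.1938] [-1.7999e+02 -4.0000e-02  1.7000e+00] [ 0.2  0.5 -0.5] 0.702 0.0 [-25.6 -22.3 119.1   0.   83.2  62.7]
handle [[0.5826, 0.1821], [0.5832, 0.1594], [0.508, 0.157], [0.5074, 0.1796]] [0.5453 0.1696]
in stand frame -0.0974 0.1541
[0.6458 0.021 ] [33.5 87.3]
```

The handle's middle reads −97 mm against −95 mm nominal, which is within measuring error. To be sure, I nudge it from behind with the closed fingers.

```bash
python3 -m creep '[[0,2,4,0,0,0,0],[0,3,8,0,0,0,0],[0,3.5,12,0,0,0,0],[0,3.8,16,0,0,0,0],[0,3.8,20,0,0,0,0],[0,3.8,24,0,0,0,0],[0,3.8,28,-2,0,0,0],[0,3.8,28.8,-6,0,0,0],[0,3.8,28.8,-10,0,0,0],[0,3.8,28.8,-14,0,0,0],[0,3.8,28.8,-15.8,0,0,0],[0,3.8,28.8,-15.8,0,0,0]]'
python3 -m creep '[[0,0,0,0,0,0,0],[0,0.5,0,0,0,0,0],[0,1,0,0,0,0,0],[0,1.5,0,0,0,0,0],[0,2,0.05,0,0,0,0],[0,2.3,0.05,0,0,0,0],[0,2.3,0.05,0,0,0,0]]'
python3 -m creep '[[0,0.3,0,0,0,0,0],[0,0.6,0,0,0,0,0],[0,0.6,0,0,0,0,0]]'
python3 -m creep '[[0,0.2,0,0,0,0,0],[0,0.4,0,0,0,0,0],[0,0.4,0,0,0,0,0]]'
```

```text
time_s: 49.37
eef_pos: [0.4545, 0.1712, 0.0299]
orientation: [179.9, 0.6, 2.2]
ft_force: [-0.7, -0.3, -0.0]
grip_width: 0.002
gripper_force: 0.0
time_s: 49.95
eef_pos: [0.4848, 0.1706, 0.0365]
orientation: [-180.0, -0.1, 2.0]
ft_force: [0.3, 0.2, 1.0]
grip_width: 0.0
gripper_force: 0.0
time_s: 50.2
eef_pos: [0.4899, 0.1706, 0.0358]
orientation: [-180.0, -0.1, 2.0]
ft_force: [0.5, 1.1, -0.6]
grip_width: 0.004
gripper_force: 0.0
time_s: 50.45
eef_pos: [0.4937, 0.1707, 0.0357]
orientation: [-180.0, -0.0, 2.0]
ft_force: [-0.3, -1.1, -0.0]
grip_width: 0.002
gripper_force: 0.0
```

```bash
python3 -m creep '[[0,0.2,0,0,0,0,0],[0,0.2,0,0,0,0,0]]'
python3 -m creep '[[0,0.2,0,0,0,0,0],[0,0.2,0,0,0,0,0]]'
python3 -m creep '[[0,0.15,0,0,0,0,0],[0,0.15,0,0,0,0,0]]'
python3 -m creep '[[0,0.15,0,0,0,0,0],[0,0.15,0,0,0,0,0]]'
```

```text
time_s: 50.62
eef_pos: [0.4957, 0.1707, 0.0357]
orientation: [-180.0, -0.1, 2.0]
ft_force: [0.3, -0.3, 0.5]
grip_width: -0.002
gripper_force: 0.0
time_s: 50.78
eef_pos: [0.4972, 0.1707, 0.0355]
orientation: [-180.0, 0.0, 2.0]
ft_force: [-1.1, 0.4, 0.4]
grip_width: 0.005
gripper_force: 0.4
time_s: 50.95
eef_pos: [0.4974, 0.1707, 0.0352]
orientation: [-180.0, 0.2, 2.0]
ft_force: [-5.9, -0.3, 3.2]
grip_width: -0.001
gripper_force: 2.7
time_s: 51.12
eef_pos: [0.4975, 0.1707, 0.0348]
orientation: [-180.0, 0.4, 2.0]
ft_force: [-10.1, 0.8, 5.3]
grip_width: -0.002
gripper_force: 4.9
```

It meets a solid stop at once, so the pin is home. I back away and hand in.

```bash
python3 -m creep '[[0,-1,0,0,0,0,0],[0,-3,0,0,0,0,0],[0,-4,0,3,0,0,0],[0,-4,0,7,0,0,0],[0,-4,0,11,0,0,0],[0,-4,0,15,0,0,0],[0,-4,-4,17,0,0,0],[0,-4,-8,17,0,0,0],[0,-4,-12,17,0,0,0],[0,-4,-16,17,0,0,0],[0,-4,-16,17,0,0,0],[0,-4,-16,17,0,0,0]]'
python3 - <<'E'
from h import *
st();t=snap("top","t31");a=cv2.imread("pics/t30.png")
x0,y0,x1,y1=180,135,215,185
hs=cv2.cvtColor(t,cv2.COLOR_BGR2HSV)[y0:y1,x0:x1];m=(hs[...,2]<75).astype(np.uint8);k=max(cv2.findContours(m,0,1)[0],key=cv2.contourArea)+[x0,y0]
print([ray("top",*p,.046)[:2].round(4).tolist() for p in cv2.boxPoints(cv2.minAreaRect(k))])
print(manip.job_done())
E
```

```text
time_s: 52.12
eef_pos: [0.4604, 0.009, 0.2058]
orientation: [-180.0, -0.1, 1.7]
ft_force: [1.1, 0.6, 0.0]
grip_width: -0.001
gripper_force: 0.0
52.12 [0.4604 0.009  0.2058] [-1.7998e+02 -1.2000e-01  1.7300e+00] [1.1 0.6 0. ] -0.001 0.0 [ -8.2 -19.4 115.8   0.   83.5  80.1]
[[0.5826, 0.1821], [0.5832, 0.1594], [0.508, 0.157], [0.5074, 0.1796]]
the job is handed in; nothing more can be done
None
```

I hung all three pots mouth-down on their pegs, seated the hood, slid the hinge pin in until its handle stopped against the first knuckle, and handed the job in at about 52 s; no verdict came back.

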